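# Free the stuck mixing cup, tare it and weigh out glass offcuts

### The job

Weigh out the glass offcuts: the green cup is stuck in the square canister, so take it by its rim and work it out with a twisting pull, leaving the canister down in its rack cell, then stand the cup upright on the middle of the scale's pan and let go. With the cup still empty, zero the scale by pushing its recessed red tare button down with the tip of the burnishing stick, then put every glass offcut from the cutting grid into the cup. Finish with the stick back in its wooden block, the loaded cup standing on the pan and the other things on the bench left alone.

Things in the scene. Friction and masses are not known exactly. Their poses are not given: they have to be found in the camera images.
- rack: low two-cell wooden rack fixed to the bench, 114 mm (y) by 220 mm (x); origin on the bench under the centre of the canister's cell, floor 6 mm thick, cleats 26 mm high around a 98 mm square cell. The second cell, centred 106 mm towards the rack's own -x, holds a shut blue tub with a white lid, 58 mm high over the bench, which is fixed
- canister: heavy blue glazed canister, 92 mm square, 70 mm high, about 0.75 kg, loose in the rack cell with 3 mm play each side: it cannot turn but can be lifted out; origin under its centre, z up. A round well 70 mm wide and 50 mm deep opens in its top
- seal (a point): centre of the canister's black rubber mouth seal, 62 mm above its underside. The seal's four springy segments clasp the cup with 14 to 22 N of friction: a straight pull lifts the whole canister, but while the cup is kept turning about its upright axis (about 0.5 Nm) the upward hold falls to a few newtons. The cup is free once it has risen about 16 mm
- cup: green plastic cup, 80 mm high, 90 g; origin under its foot, z up to the open rim. Outside 62 mm wide from 36 mm up to the rim (inside 56), foot 54 mm (inside 48), wall 3, floor 6 mm. At the start it stands in the canister's well, foot 20 mm above the canister's underside, top 30 mm sticking out; span it from above across the outside or pinch its wall
- scale: grey bench scale fixed to the bench, 187 mm (x) by 160 mm (y), case 30 mm high; origin on the bench, -x is the front with display and tare button
- scale_pan (a point): centre of the top face of the scale's round steel pan, 136 mm across, 40 mm above the bench; axes as the scale
- tare_mouth (a point): centre of the mouth of the tare button's bore in the scale's key strip, 30 mm above the bench; the bore is 15 mm wide
- tare (a joint): travel of the tare button, m: 0 is up, 0.003 fully down; counts as pushed beyond 0.002. It springs back; 1.5 N starts it and 4.5 N takes it fully down
- tare_top (a point): centre of the top of the red tare button (12 mm across), 4 mm below the mouth of its bore when up; pushed straight down
- block: wooden tool block fixed to the bench, 80 by 60 mm and 52 mm high; origin on the bench under its hole
- block_hole (a point): centre of the mouth of the hole in the block's top, 52 mm above the bench; hole 18 mm wide and 48 mm deep
- stick: burnishing stick, 120 mm long, 50 g, standing tip down in the block; origin at its tip, z up along the stick. Brass tip 6 mm thick (first 14 mm), brass shaft 8 mm thick up to 46 mm, brass collar 26 mm across from 46 to 52 mm, which rests on the block's top, then a round dark wooden handle, 16 mm thick, from 52 to 120 mm
- stick_tip (a point): the tip of the stick
- grid: pale waffle cutting grid fixed on the bench, 220 by 200 mm and 4 mm thick; origin on the bench under its centre
- glass1: translucent red offcut of thick cast glass: a flat block 34 mm long (x, from -15 to +19 mm; the +x end is a slightly skewed, narrower stub), 20 mm wide (y) and 12 mm thick (z), 20 g; origin under the centre of the 20 mm wide part. Starts flat on the cutting grid; 2 to 4 of the four are present
- glass2: translucent orange offcut of thick cast glass: a flat block 34 mm long (x, from -15 to +19 mm; the +x end is a slightly skewed, narrower stub), 20 mm wide (y) and 12 mm thick (z), 20 g; origin under the centre of the 20 mm wide part. Starts flat on the cutting grid; 2 to 4 of the four are present
- glass3: translucent yellow offcut of thick cast glass: a flat block 34 mm long (x, from -15 to +19 mm; the +x end is a slightly skewed, narrower stub), 20 mm wide (y) and 12 mm thick (z), 20 g; origin under the centre of the 20 mm wide part. Starts flat on the cutting grid; 2 to 4 of the four are present
- glass4: translucent crimson offcut of thick cast glass: a flat block 34 mm long (x, from -15 to +19 mm; the +x end is a slightly skewed, narrower stub), 20 mm wide (y) and 12 mm thick (z), 20 g; origin under the centre of the 20 mm wide part. Starts flat on the cutting grid; 2 to 4 of the four are present
- jar: low amber glass jar with brass lid, 72 mm across and 74 mm high, standing loose; bystander; origin under its centre
- sprayer: teal spray bottle, 72 mm across and 176 mm high, loose; bystander; origin under its centre
- pliers: black-handled running pliers, about 160 mm long, lying loose; bystander; origin under the pivot

How it is judged:
On the way, in this order (a step that is already met when the one before it is completed fails the run):
1. the cup has been drawn clear of the canister, which stands in its rack cell (z of cup in the frame of canister above 0.06 m and z of canister in the frame of rack below 0.01 m and angle between canister's own z axis and vertical below 0.08 rad and horizontal distance between canister and rack below 0.015 m), for 0.1 s.
2. the cup stands upright on the scale's pan, let go (horizontal distance between cup and scale_pan below 0.045 m and z of cup in the frame of scale_pan between -0.006 and 0.006 m and angle between cup's own z axis and vertical below 0.08 rad and contact force between the fingers and cup below 0.05 N and linear speed of cup below 0.02 m/s), for 0.3 s.
3. the tare button is pushed down with the stick's tip while the empty cup stands on the pan (value of joint tare above 0.002 m and distance between stick_tip and tare_top below 0.009 m and horizontal distance between cup and scale_pan below 0.045 m and z of cup in the frame of scale_pan between -0.006 and 0.006 m and angle between cup's own z axis and vertical below 0.08 rad and horizontal distance between each of glass1, glass2, glass3, glass4 and cup above 0.04 m), for 0.1 s.
At the end, for the whole second after the job is handed in: the cup stands upright (5 degrees) on the pan, its centre within 45 mm of the pan's centre; every offcut present lies in the cup; the stick stands in its block with its collar down to within 6 mm; the canister stands in its rack cell; all at rest (horizontal distance between cup and scale_pan below 0.045 m and z of cup in the frame of scale_pan between -0.006 and 0.006 m and angle between each of cup, canister's own z axis and vertical below 0.08 rad and horizontal distance between each of glass1, glass2, glass3, glass4 and cup below 0.028 m and z of glass1 in the frame of cup between 0 and 0.072 m and linear speed of each of glass1, glass2, glass3, glass4, stick below 0.03 m/s and z of glass2 in the frame of cup between 0 and 0.072 m and z of glass3 in the frame of cup between 0 and 0.072 m and z of glass4 in the frame of cup between 0 and 0.072 m and horizontal distance between stick_tip and block_hole below 0.009 m and z of stick_tip in the frame of block below 0.012 m and angle between stick's own z axis and vertical below 0.12 rad and z of canister in the frame of rack below 0.01 m and horizontal distance between canister and rack below 0.015 m and linear speed of cup below 0.02 m/s); the robot touches nothing.
It fails at once if the canister was lifted out of its rack cell (z of canister in the frame of rack above 0.03 m).
It fails at once if a bystander (jar, sprayer or pliers) was knocked more than 30 mm (distance of any of jar, sprayer, pliers from where it was at the start of the episode above 0.03 m).
Of glass1, glass2, glass3, glass4 only 2 to 4 are there at a start; the rules pass over those that are not, and their reading is None.
At some moment in a run one of glass1, glass2, glass3, glass4 may be knocked a few centimetres aside while the robot is not near it.
It also fails if it takes over 208 s, if anything falls off the work surface, if the arm or the gripper's body presses on something with over 40 N, if the wrist force passes 120 N, or if a joint passes its speed limit or range.

### The arm

A 6-joint arm with a two-finger parallel gripper is mounted at the origin on the work surface. World frame = base frame: x ahead of the robot, y to its left, z up, the work surface at z = 0. Lengths are in m, angles in rad, forces in N, time in s.
With the tool pointing down it reaches from about 0.35 to 0.775 m from the base axis. Payload 7.3 kg.
Tool frame: the origin (TCP) lies at the centre of the arm's flange, where the gripper is bolted on; the fingertips stand 178 mm ahead of it and the grasp point (between the pads) lies 159 mm ahead of it; z points along the fingers, y is the line along which they close (so a half turn about z gives the same grasp; the last joint's range is limited). The gripper opens to 92 mm and grips with 3 to 60 N. Pads are 19 mm wide; open, the fingers measure 130 mm over their backs; the gripper's body (75 mm by 190 mm) begins 47 mm behind the grasp point.
Start: joints at [-1.258, 0.342, 1.524, -0, 1.275, -0.146], TCP at [0.233, -0.471, 0.405] pointing down, gripper open.
Joint ranges: [-2.53, 2.53], [-0.77, 2.02], [0.04, 2.7], [-1, 4.14], [0.28, 2.66], [-3.11, 3.11]. Speed limits (rad/s): [2.57, 2.57, 3.14, 3.14, 3.14, 3.14].

### API

Orientations are given as [roll, pitch, yaw] about the fixed x, y, z axes, in that order (R = Rz(yaw) Ry(pitch) Rx(roll)).
In Python, from cell import robot gives the robot as it stands.
- The arm moves only by the tool hand_motion, called after "Emit:" by a JSON object that holds its "api" and its "payload". Schema: {"type":"object","properties":{"motion":{"type":"object","properties":{"steps":{"type":"array","items":{"type":"array","items":{"type":"number"},"minItems":6,"maxItems":6},"minItems":1,"maxItems":8}},"additionalProperties":false,"required":["steps"]},"aperture":{"type":"number"},"clamp_n":{"type":"number"},"only":{"type":"string"},"quiet":{"type":"boolean"},"lines":{"type":"string"}},"required":["motion"],"additionalProperties":false}. motion is an object whose key "steps" holds a list of rows, 1 to 8 of them, each of 6 numbers: dx, dy, dz in normalised numbers (1 is 0.6 m), then a rotation vector rx, ry, rz in parts of the range, where 1.0 means 180 degrees; each row shifts and turns the commanded pose from where the row before left it, along the tool's axes as they then stand; what a row does not reach is not made up. A row lasts 1/12 s, in which the tool goes at most 0.0417 m and 0.125 rad, less where a joint would pass 70% of its speed; a pose out of reach is approached as far as the arm can. aperture is the finger opening in m, set as the call begins (left out keeps the last). The fingers move at their own pace and stop on an object; clamp_n is the grip in N (left out, the last holds). Time passes only in rows, so rows that do not move let the fingers close. The tool returns the time, the measured TCP pose, the force, the opening and the grip force at its end. only (a regular expression) keeps the lines of the reply that match it, lines (a string "A,B") keeps lines A to B, and quiet returns only ok. Shift and turn numbers lie between -1 and 1, and a call with a number outside is refused. Input that does not fit is refused with a message, and nothing moves.
- robot.observe(): the state, without advancing time (a new reading comes with each control period).
- robot.read_camera(name): name is "side" or "top" or "wrist"; returns a dict with "image" (400x640x3 uint8, red, green, blue), "fx", "fy", "cx", "cy" (pixels), "pose" (4x4, takes a point from camera to world coordinates). Camera axes: x right, y down, z forward; pixel columns grow to the right and rows downward; lengths in m; the calibration is good to about 2 mm. A picture is of the moment at which its call begins. There is no depth.
- robot.hand_in(): hands the job in; it is judged then, once.
The state is a dict: "time": time; "qpos": joint angles; "qvel": joint speeds; "joint_efforts": joint torques, N m; "tool_pos": TCP position; "tool_rot": TCP orientation; "contact_force": force on the tool from outside, world axes, zero at the start; "torque": the same for the moment, N m; "opening": finger opening in m; "grip_force": force on a finger pad.
Only numpy, scipy, OpenCV 4.12 (cv2) and the standard library are available. Lean on these libraries where they do the work, as an engineer would, in place of code of your own. Each camera call takes 0.05 s, during which the arm holds its last target. There are 200 camera calls.

## Working session

There is one attempt and no reset: what is moved stays moved. The work goes in short steps, Python scripts to look and compute and a tool call to move; the robot and the scene stay as the last step left them, time stands still between calls to the robot, and variables do not carry over. Pictures are saved under pics/ and viewed, at most 17 in all, crops included, and the job is handed in when it is done.

```bash
ls; mkdir -p pics
```

Run:
```python
from cell import robot
import cv2
o=robot.observe();print(o)
for n in("top","side"):
    c=robot.read_camera(n);cv2.imwrite(f"pics/{n}0.png",c["image"][:,:,::-1]);print(n,c["fx"],c["cx"],c["cy"],c["pose"].round(3).tolist() if hasattr(c["pose"],'round') else c["pose"])
```

```text
cell.py
pics
{'time': 0.0, 'qpos': array([-1.25801247e+00,  3.42709744e-01,  1.52502869e+00,  1.87723627e-05,
        1.27539371e+00, -1.46010352e-01]), 'qvel': array([-0.00047919,  0.0012187 ,  0.00023175,  0.00011555,  0.00023129,
       -0.00056458]), 'joint_efforts': array([ 4.26207798e-04, -4.31237698e+01, -2.44217741e+01,  7.15392851e-02,
        5.61062491e-02, -1.20130626e-04]), 'tool_pos': array([ 0.23247916, -0.470565  ,  0.40404741]), 'tool_rot': array([-3.14007215e+00, -2.41743924e-04,  4.58788541e-01]), 'contact_force': array([-0.39578052, -0.41805312, -0.46367164]), 'torque': array([0.02162733, 0.02250101, 0.05691542]), 'grip_force': 0.0, 'opening': 0.0918010487522792}
top 508.11635167032074 316.5721646614346 195.15174606485434 [[-0.007, -0.998, 0.06, 0.48], [-1.0, 0.008, 0.013, 0.004], [-0.014, -0.06, -0.998, 1.406], [0.0, 0.0, 0.0, 1.0]]
side 366.5192001420395 320.08429427015113 199.28260246705787 [[-0.87, -0.298, 0.393, 0.14], [-0.493, 0.557, -0.668, 0.747], [-0.02, -0.775, -0.631, 0.758], [0.0, 0.0, 0.0, 1.0]]
```

View pics/top0.png

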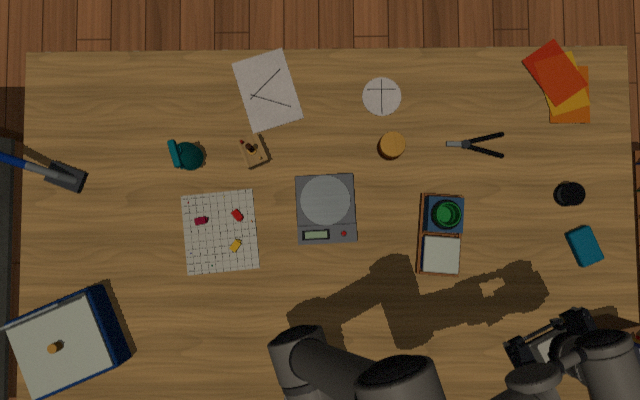

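View pics/side0.png

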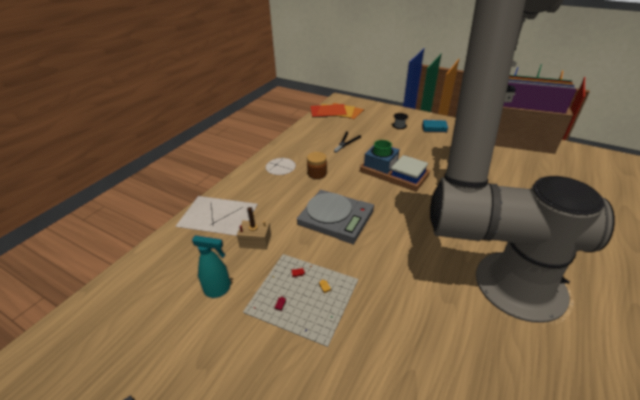

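Top view: cup at (446,213), tub (441,254), pan (326,200), tare button (344,233), block and stick (253,150), jar (391,146), sprayer (187,155). Three offcuts on the grid: crimson (201,220), red (237,215), yellow (236,246). No orange is seen. The side view agrees.

Create h.py:
```python
import numpy as np, cv2
from cell import robot
from scipy.spatial.transform import Rotation as R
def cam(n,save=None):
    c=robot.read_camera(n); c["pose"]=np.array(c["pose"]); c["hsv"]=cv2.cvtColor(c["image"],cv2.COLOR_RGB2HSV)
    if save: cv2.imwrite(f"pics/{save}.png",c["image"][:,:,::-1])
    return c
def ray(c,p):
    d=np.array([(p[0]-c["cx"])/c["fx"],(p[1]-c["cy"])/c["fy"],1.]); P=c["pose"]
    return P[:3,3],P[:3,:3]@d/np.linalg.norm(d)
def plane(c,p,z):
    o,d=ray(c,p); return o+d*(z-o[2])/d[2]
def tri(*cps):   # (cam,pixel) pairs -> point, residual
    A=np.zeros((3,3));b=np.zeros(3);L=[]
    for c,p in cps:
        o,d=ray(c,p);M=np.eye(3)-np.outer(d,d);A+=M;b+=M@o;L.append((o,M))
    x=np.linalg.solve(A,b);return x,max(np.linalg.norm(M@(x-o)) for o,M in L)
def proj(c,X):
    q=c["pose"][:3,:3].T@(np.array(X)-c["pose"][:3,3]);return np.array([c["fx"]*q[0]/q[2]+c["cx"],c["fy"]*q[1]/q[2]+c["cy"]])
def mask(c,h0,h1,s=80,v=40,roi=None):
    H,S,V=cv2.split(c["hsv"]); m=((H>=h0)&(H<=h1) if h0<=h1 else (H>=h0)|(H<=h1))&(S>=s)&(V>=v); m=m.astype(np.uint8)
    if roi: k=np.zeros_like(m);k[roi[1]:roi[3],roi[0]:roi[2]]=1;m&=k
    return m
def blobs(m,a=15):
    cs,_=cv2.findContours(m,cv2.RETR_EXTERNAL,cv2.CHAIN_APPROX_NONE)
    return sorted([k for k in cs if cv2.contourArea(k)>=a],key=cv2.contourArea,reverse=True)
def go(xyz,yaw,tip=0.0):
    """distance in tool axes to put TCP at xyz with tool down & yaw"""
    s=robot.observe();Rt=R.from_euler("xyz",s["tool_rot"]);T=R.from_euler("xyz",[np.pi,0,yaw])
    d=Rt.inv().apply(np.array(xyz)-s["tool_pos"]);rv=(Rt.inv()*T).as_rotvec()
    print("t",round(s["time"],2),"pos",s["tool_pos"].round(4),"rot",s["tool_rot"].round(3),"d",d.round(4),"rv",rv.round(3))
```

Run:
```python
from h import *
t=cam("top");s=cam("side")
for n,(h0,h1,ss,v),(rt,rs),z in [("cup",(50,80,100,30),((420,190,475,235),(365,135,400,160)),.106),
  ("glassR",(165,10,120,60),((180,190,265,275),(245,255,355,340)),.016),("glassY",(15,32,110,60),((180,190,265,275),(245,255,355,340)),.016),
  ("tare",(165,10,100,50),((335,222,360,242),(350,195,375,215)),.026)]:
  for c,r in((t,rt),(s,rs)):
    for k in blobs(mask(c,h0,h1,ss,v,r),4):
      (u,w),sz,a=cv2.minAreaRect(k); print(n,round(cv2.contourArea(k)),(round(u,1),round(w,1)),np.round(sz,1),round(a),plane(c,(u,w),z).round(4))
m=t["hsv"];print(m[200,326],m[152,256],m[245,441],m[213,446])
cv2.imwrite("pics/c1.png",cv2.resize(np.hstack([t["image"][125:255,230:360,::-1],t["image"][125:255,380:510,::-1],]),None,fx=3,fy=3,interpolation=2))
```

```text
cup 513 (447.8, 214.3) [25.5 26.2] 45 [ 0.5066 -0.3125  0.106 ]
cup 220 (382.0, 148.5) [15. 18.] 90 [ 0.4953 -0.2779  0.106 ]
glassR 72 (237.0, 215.2) [12.8  7.4] 53 [0.5102 0.2411 0.016 ]
glassR 56 (199.6, 220.3) [ 6.7 10.5] 81 [0.497 0.344 0.016]
glassR 70 (297.9, 272.0) [ 7.4 12.2] 82 [0.5058 0.2472 0.016 ]
glassR 67 (280.0, 302.9) [ 6.8 12.5] 23 [0.493  0.3472 0.016 ]
glassY 750 (233.0, 232.0) [84. 62.] 90 [0.4645 0.252  0.016 ]
glassY 216 (183.0, 237.0) [ 6. 74.] 0 [0.4518 0.3892 0.016 ]
glassY 100 (203.5, 192.5) [ 5. 47.] 90 [0.5734 0.3336 0.016 ]
glassY 78 (235.2, 244.7) [ 7.2 13. ] 34 [0.4299 0.2459 0.016 ]
glassY 854 (262.0, 280.0) [50. 34.] 90 [0.5719 0.3126 0.016 ]
glassY 726 (275.5, 327.0) [24. 61.] 90 [0.4658 0.4049 0.016 ]
glassY 636 (322.5, 265.5) [21. 63.] 90 [0.4606 0.1977 0.016 ]
glassY 515 (343.0, 315.0) [48. 22.] 90 [0.3467 0.3042 0.016 ]
glassY 86 (324.3, 285.4) [12.7  8.2] 59 [0.4253 0.2517 0.016 ]
tare 12 (343.2, 233.2) [3.5 4.2] 45 [ 0.459  -0.0489  0.026 ]
[ 30   9 108] [ 18 148 105] [ 28  30 134] [ 67 180  88]
```

View pics/c1.png

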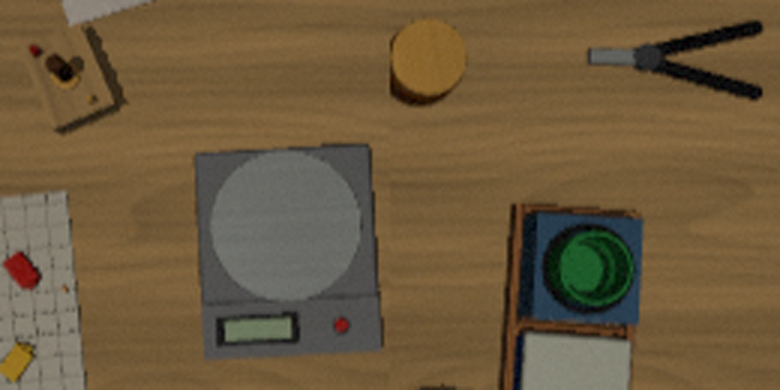

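Run:
```python
from h import *
go([.507,-.312,.36],2.2)
w=cam("wrist");s=robot.observe();Rt=R.from_euler("xyz",s["tool_rot"])
print("cam in tool",Rt.inv().apply(w["pose"][:3,3]-s["tool_pos"]).round(4),(Rt.inv().as_matrix()@w["pose"][:3,:3]).round(3).tolist(),w["fx"])
```

```text
t 0.2 pos [ 0.2325 -0.4706  0.4043] rot [-3.141 -0.     0.459] d [ 0.3164 -0.0206  0.0444] rv [-1.000e-03 -1.000e-03 -1.741e+00]
cam in tool [ 0.079  -0.0003  0.0198] [[0.0, -0.956, -0.293], [1.0, 0.001, -0.0], [0.0, -0.293, 0.956]] 327.72087808152787
```

The manual's scale: shifts go in shares of 0.6 m and turns go in shares of 180 degrees. Converting my numbers, 0.0395 m / 0.6 = 0.0658, 0.0055 m / 0.6 = 0.0092.

Emit:
{"api": "hand_motion", "payload": {"motion": {"steps":[[0.0658,-0.0043,0.0092,0,0,0],[0.0658,-0.0043,0.0092,0,0,0],[0.0658,-0.0043,0.0092,0,0,0],[0.0658,-0.0043,0.0092,0,0,0],[0.0658,-0.0043,0.0092,0,0,0],[0.0658,-0.0043,0.0092,0,0,0],[0.0658,-0.0043,0.0092,0,0,0],[0.0658,-0.0043,0.0092,0,0,0]]}, "aperture": 0.092}}

```text
time: 0.92
tool_pos: [0.5082, -0.3108, 0.3604]
tool_rot: [3.142, 0.0, 0.459]
contact_force: [0.0, -1.5, 0.3]
opening: 0.0915
grip_force: 0.0
```

Emit:
{"api": "hand_motion", "payload": {"motion": {"steps":[[0,0,0,0,0,-0.0382],[0,0,0,0,0,-0.0382],[0,0,0,0,0,-0.0382],[0,0,0,0,0,-0.0382],[0,0,0,0,0,-0.0382],[0,0,0,0,0,-0.0382],[0,0,0,0,0,-0.0382],[0,0,0,0,0,-0.0382]]}}}

```text
time: 1.58
tool_pos: [0.5066, -0.3121, 0.3605]
tool_rot: [-3.141, -0.0, 1.425]
contact_force: [0.2, 0.3, 0.4]
opening: 0.092
grip_force: 0.0
```

Emit:
{"api": "hand_motion", "payload": {"motion": {"steps":[[0,0,0,0,0,-0.0382],[0,0,0,0,0,-0.0382],[0,0,0,0,0,-0.0382],[0,0,0,0,0,-0.0382],[0,0,0,0,0,-0.0382],[0,0,0,0,0,-0.0382],[0,0,0,0,0,0],[0,0,0,0,0,0]]}}}

```text
time: 2.25
tool_pos: [0.5066, -0.3121, 0.3606]
tool_rot: [-3.141, -0.0, 2.135]
contact_force: [0.0, 0.1, 0.5]
opening: 0.0915
grip_force: 0.0
```

Run:
```python
from h import *
go([.507,-.312,.36],2.2)
w=cam("wrist","w1"); print(robot.observe()["qpos"].round(3)); print(proj(w,[.507,-.312,.106]), w["hsv"][200:202,300:302].tolist())
for k in blobs(mask(w,50,85,80,25),200):
  e=cv2.fitEllipse(cv2.convexHull(k));print(cv2.contourArea(k),e,plane(w,e[0],.106).round(4))
```

```text
t 2.25 pos [ 0.5066 -0.3121  0.3606] rot [-3.141 -0.     2.135] d [-0.0001  0.0004  0.0006] rv [-0.    -0.    -0.065]
[-0.681  0.506  1.39  -0.     1.247 -1.245]
[316.65698911 214.48362905] [[[66, 195, 76], [66, 197, 75]], [[66, 194, 75], [66, 197, 75]]]
5575.5 ((314.4208679199219, 210.24896240234375), (82.74539184570312, 89.18460083007812), 178.1751708984375) [ 0.5038 -0.3101  0.106 ]
```

View pics/w1.png

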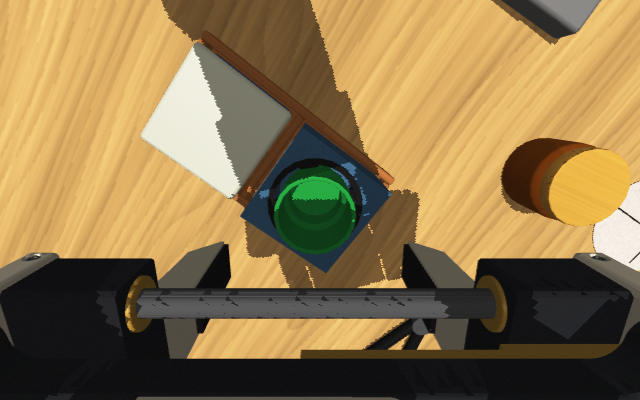

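The wrist view shows the cup rim ellipse at about (314,213), 83 px wide, between the open fingers, with the tub at upper left. I'll go 40 mm lower and triangulate the rim.

Add to h.py:
```python
def cupellipse(w,a=800):
    k=np.vstack(blobs(mask(w,50,85,80,25),a)[:1])[:,0]; x0,x1,yb=k[:,0].min(),k[:,0].max(),k[:,1].max()
    ml=k[k[:,0]<=x0+1][:,1].mean(); mr=k[k[:,0]>=x1-1][:,1].mean()
    return (x0,ml),(x1,mr),yb
```

Run:
```python
from h import *
import pickle
w=cam("wrist");pickle.dump(w,open("w1.pkl","wb"));print(cupellipse(w))
```

```text
((np.int32(273), np.float64(214.0)), (np.int32(356), np.float64(214.0)), np.int32(254))
```

Emit:
{"api": "hand_motion", "payload": {"motion": {"steps":[[0,0,0.0333,0,0,0],[0,0,0.0333,0,0,0],[0,0,0,0,0,0],[0,0,0,0,0,0]]}}}

```text
time: 2.68
tool_pos: [0.5065, -0.312, 0.3201]
tool_rot: [-3.141, -0.002, 2.137]
contact_force: [1.0, -1.0, 0.2]
opening: 0.0914
grip_force: 0.0
```

Run:
```python
from h import *
import pickle
a=pickle.load(open("w1.pkl","rb"));b=cam("wrist","w2")
A=cupellipse(a);B=cupellipse(b);print(A,B)
L=[tri((a,A[i]),(b,B[i])) for i in(0,1)];print(L,(L[0][0]+L[1][0])/2)
t=cam("top")
for c,E in((a,A),(b,B)):
  m=(np.array(E[0])+E[1])/2;m2=np.array([m[0],E[2]-(E[1][0]-E[0][0])/2*.97]);print(m,m2,plane(c,m2,.106),tri((c,m2),(t,(447.8,214.0))))
go([.506,-.312,.26],2.135)
```

```text
((np.int32(273), np.float64(214.0)), (np.int32(356), np.float64(214.0)), np.int32(254)) ((np.int32(266), np.float64(234.5)), (np.int32(364), np.float64(236.5)), np.int32(281))
[(array([ 0.47943957, -0.33171665,  0.09940413]), np.float64(0.0001022604108246408)), (array([ 0.52889984, -0.29356141,  0.11641872]), np.float64(5.8310150666628285e-05))] [ 0.5041697  -0.31263903  0.10791143]
[314.5 214. ] [314.5   213.745] [ 0.50532858 -0.31239627  0.106     ] (array([ 0.50746724, -0.31565066,  0.09412343]), np.float64(0.00015490649089102115))
[315.  235.5] [315.   233.47] [ 0.50501978 -0.31144367  0.106     ] (array([ 0.50750595, -0.31542999,  0.09436262]), np.float64(9.16104139544663e-06))
t 2.78 pos [ 0.5069 -0.3123  0.3218] rot [3.141e+00 2.000e-03 2.138e+00] d [ 0.0009 -0.0006  0.0618] rv [0.    0.002 0.003]
```

Rim z comes out near 0.108 and the centre near (0.505,-0.312). Going down and gripping.

Scaled: 0.016 m / 0.6 = 0.0267, -0.0014 m / 0.6 = -0.0023.

Emit:
{"api": "hand_motion", "payload": {"motion": {"steps":[[0.0023,-0.0023,0.025,0,0,0],[0,0,0.0267,0,0,0],[0,0,0.0267,0,0,0],[0,0,0.0242,0,0,0],[0,0,0,0,0,0],[0,0,0,0,0,0]]}}}

```text
time: 3.28
tool_pos: [0.5049, -0.3118, 0.26]
tool_rot: [3.141, 0.001, 2.138]
contact_force: [-0.0, 0.3, 0.1]
opening: 0.0917
grip_force: 0.0
```

Emit:
{"api": "hand_motion", "payload": {"motion": {"steps":[[0,0,0,0,0,0],[0,0,0,0,0,0],[0,0,0,0,0,0],[0,0,0,0,0,0],[0,0,0,0,0,0],[0,0,0,0,0,0],[0,0,0,0,0,0],[0,0,0,0,0,0]]}, "aperture": 0.04, "clamp_n": 50}}

```text
time: 3.95
tool_pos: [0.5049, -0.3117, 0.2598]
tool_rot: [3.141, 0.001, 2.139]
contact_force: [0.1, 1.5, 3.5]
opening: 0.0616
grip_force: 50.0
```

Scaled: -0.001 m / 0.6 = -0.0017, -0.0005 m / 0.6 = -0.0008, 0.1 rad / 3.1416 = 0.0318.

Emit:
{"api": "hand_motion", "payload": {"motion": {"steps":[[0,0,0,0,0,0.0318],[0,0,0,0,0,0.0318],[0,0,-0.0008,0,0,0.0318],[0,0,-0.0017,0,0,0.0318],[0,0,-0.0017,0,0,0.0318],[0,0,-0.0017,0,0,0.0318],[0,0,-0.0017,0,0,0.0318],[0,0,-0.0017,0,0,0.0318]]}}}

```text
time: 4.62
tool_pos: [0.5054, -0.3118, 0.2642]
tool_rot: [3.14, 0.001, 1.335]
contact_force: [5.4, -2.1, -3.2]
opening: 0.0614
grip_force: 50.0
```

Emit:
{"api": "hand_motion", "payload": {"motion": {"steps":[[0,0,-0.0017,0,0,0.0318],[0,0,-0.0017,0,0,0.0318],[0,0,-0.0017,0,0,0.0318],[0,0,-0.0017,0,0,0.0318],[0,0,-0.0017,0,0,0.0318],[0,0,-0.0017,0,0,0.0318],[0,0,-0.0017,0,0,0.0318],[0,0,-0.0017,0,0,0.0318]]}}}

```text
time: 5.28
tool_pos: [0.5049, -0.3125, 0.2726]
tool_rot: [3.139, 0.0, 0.534]
contact_force: [1.5, -3.2, -2.3]
opening: 0.0616
grip_force: 50.0
```

Scaled: -0.0015 m / 0.6 = -0.0025, -0.001 m / 0.6 = -0.0017, 0.1 rad / 3.1416 = 0.0318.

Emit:
{"api": "hand_motion", "payload": {"motion": {"steps":[[0,0,-0.0017,0,0,0.0318],[0,0,-0.0017,0,0,0.0318],[0,0,-0.0017,0,0,0.0318],[0,0,-0.0025,0,0,0.0318],[0,0,-0.0025,0,0,0.0318],[0,0,-0.0025,0,0,0.0318],[0,0,-0.0025,0,0,0.0318],[0,0,-0.0025,0,0,0.0318]]}}}

```text
time: 5.95
tool_pos: [0.505, -0.313, 0.2834]
tool_rot: [3.138, -0.003, -0.266]
contact_force: [1.9, -4.5, -1.2]
opening: 0.0613
grip_force: 50.0
```

Emit:
{"api": "hand_motion", "payload": {"motion": {"steps":[[0,0,-0.0033,0,0,0.0318],[0,0,-0.0033,0,0,0.0318],[0,0,-0.0033,0,0,0.0318],[0,0,-0.0033,0,0,0.0318],[0,0,-0.005,0,0,0.0159],[0,0,-0.0067,0,0,0],[0,0,-0.0067,0,0,0]]}}}

```text
time: 6.53
tool_pos: [0.505, -0.3128, 0.3021]
tool_rot: [3.14, -0.003, -0.712]
contact_force: [3.2, -5.0, -3.7]
opening: 0.0617
grip_force: 50.0
```

Run:
```python
from h import *
print(robot.observe()["qpos"].round(2)); s=cam("side"); cv2.imwrite("pics/s2.png",cv2.resize(s["image"][110:220,330:470,::-1],None,fx=4,fy=4))
```

```text
[-0.68  0.56  1.47 -0.    1.11  1.6 ]
```

View pics/s2.png

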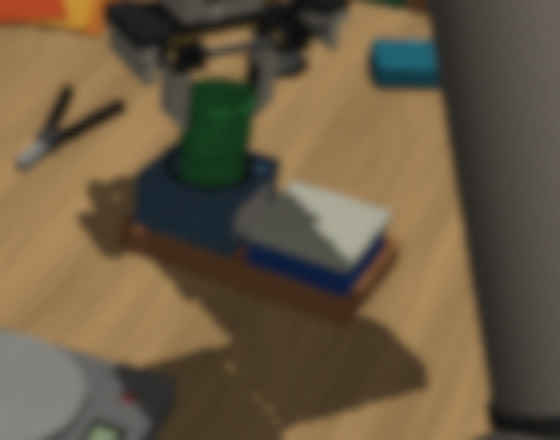

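The side view shows the cup hanging in the fingers above the canister, which is still in its cell. I'll lift it clear and measure the pan and the tare button.

Scaled: -0.025 m / 0.6 = -0.0417, -0.015 m / 0.6 = -0.025.

Emit:
{"api": "hand_motion", "payload": {"motion": {"steps":[[0,0,-0.025,0,0,0],[0,0,-0.0417,0,0,0],[0,0,-0.0417,0,0,0],[0,0,-0.0167,0,0,0],[0,0,0,0,0,0],[0,0,0,0,0,0]]}}}

```text
time: 7.08
tool_pos: [0.5045, -0.3116, 0.3765]
tool_rot: [3.141, 0.001, -0.711]
contact_force: [-0.3, -0.1, -1.2]
opening: 0.0617
grip_force: 50.0
```

Run:
```python
from h import *
t=cam("top");s=cam("side")
g=cv2.GaussianBlur(cv2.cvtColor(t["image"],cv2.COLOR_RGB2GRAY),(3,3),0)
c=cv2.HoughCircles(g,cv2.HOUGH_GRADIENT,1,50,param1=80,param2=12,minRadius=22,maxRadius=30);print(c)
m=((t["hsv"][:,:,1]<45)&(t["hsv"][:,:,2]>88)).astype(np.uint8);k=np.zeros_like(m);k[165:232,290:362]=1;m&=k
for b in blobs(m,300):
  e=cv2.fitEllipse(cv2.convexHull(b));print(e,plane(t,e[0],.04))
ms=((s["hsv"][:,:,1]<45)&(s["hsv"][:,:,2]>88)).astype(np.uint8);k=np.zeros_like(ms);k[185:245,295:378]=1;ms&=k
for b in blobs(ms,200):
  es=cv2.fitEllipse(cv2.convexHull(b));print(es,tri((t,e[0]),(s,es[0])))
for c,r in((t,(335,222,360,242)),(s,(350,195,375,218))):
  for b in blobs(mask(c,165,10,90,50,r),2): M=cv2.minAreaRect(b);print("tare",M,plane(c,M[0],.026))
```

```text
[[[325.5 199.5  24.9]
  [509.5 213.5  29.3]
  [455.5 199.5  28.3]
  [275.5 378.5  29.4]
  [480.5 256.5  27.2]
  [566.5 207.5  26. ]
  [322.5 325.5  25.7]
  [ 40.5 135.5  28.2]]]
((324.75341796875, 199.9766845703125), (49.927181243896484, 51.268253326416016), 160.64537048339844) [5.48902624e-01 4.63334536e-04 4.00000000e-02]
((332.71563720703125, 213.59986877441406), (44.54862976074219, 68.37831115722656), 94.64710235595703) (array([ 0.54443004, -0.00255684,  0.0073678 ]), np.float64(0.006773612564721733))
tare ((343.0, 232.5), (3.0, 4.0), 90.0) [ 0.46105465 -0.04822649  0.026     ]
tare ((362.0, 209.0), (1.4142134189605713, 1.4142134189605713), 45.0) [ 0.45957623 -0.0475577   0.026     ]
```

Scaled: -0.12 rad / 3.1416 = -0.0382.

Emit:
{"api": "hand_motion", "payload": {"motion": {"steps":[[0,0,0,0,0,-0.0318],[0,0,0,0,0,-0.0382],[0,0,0,0,0,-0.0382],[0,0,0,0,0,-0.0382],[0,0,0,0,0,-0.0382],[0,0,0,0,0,-0.0382],[0,0,0,0,0,0]]}}}

```text
time: 7.77
tool_pos: [0.5045, -0.3115, 0.3754]
tool_rot: [-3.14, 0.003, -0.007]
contact_force: [-0.3, -0.2, -1.0]
opening: 0.0615
grip_force: 50.0
```

Run:
```python
from h import *
go([.549,0,.30],0)
```

```text
t 7.77 pos [ 0.5045 -0.3115  0.3754] rot [-3.14e+00  3.00e-03 -7.00e-03] d [ 0.0425 -0.3117  0.0759] rv [-0.002  0.003 -0.007]
```

Scaled: -0.041 m / 0.6 = -0.0683, -0.025 m / 0.6 = -0.0417.

Emit:
{"api": "hand_motion", "payload": {"motion": {"steps":[[0.0067,-0.0417,0,0,0,0],[0.0092,-0.0683,0,0,0,0],[0.0092,-0.0683,0,0,0,0],[0.0092,-0.0683,0,0,0,0],[0.0092,-0.0683,0,0,0,0],[0.0092,-0.0683,0,0,0,0],[0.0092,-0.0683,0,0,0,0],[0.0092,-0.0683,0,0,0,0]]}}}

```text
time: 8.43
tool_pos: [0.5504, 0.0018, 0.3762]
tool_rot: [-3.142, 0.002, -0.016]
contact_force: [0.8, -0.4, -0.8]
opening: 0.0615
grip_force: 50.0
```

Emit:
{"api": "hand_motion", "payload": {"motion": {"steps":[[0,0,0.025,0,0,0],[0,0,0.0417,0,0,0],[0,0,0.0417,0,0,0],[0,0,0.0183,0,0,0],[0,0,0,0,0,0],[0,0,0,0,0,0]]}}}

```text
time: 8.93
tool_pos: [0.5505, -0.0002, 0.3002]
tool_rot: [-3.141, 0.002, -0.014]
contact_force: [-0.1, 0.3, -0.5]
opening: 0.0615
grip_force: 50.0
```

Run:
```python
from h import *
go([.549,0,.276],0)
w=cam("wrist","w3");cupellipse
```

```text
t 8.93 pos [ 5.505e-01 -2.000e-04  3.002e-01] rot [-3.141e+00  2.000e-03 -1.400e-02] d [-0.0015 -0.0001  0.0242] rv [-0.     0.002 -0.014]
```

View pics/w3.png

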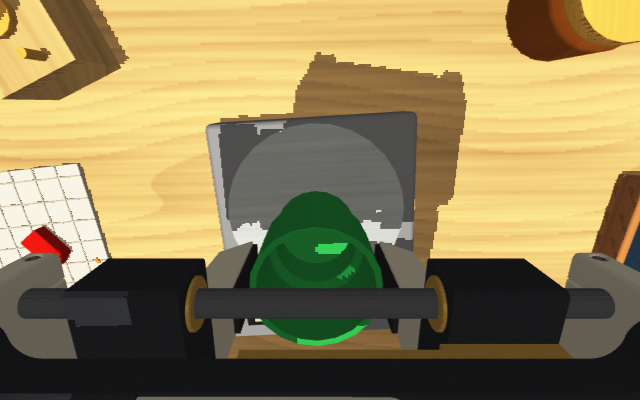

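The cup hangs upright in the fingers over the pan (pan centre near (316,200) in the picture). Lowering until it touches.

Scaled: 0.012 m / 0.6 = 0.02, 0.01 m / 0.6 = 0.0167.

Emit:
{"api": "hand_motion", "payload": {"motion": {"steps":[[-0.0025,0,0.02,0,0,0],[0,0,0.0167,0,0,0],[0,0,0,0,0,0],[0,0,0,0,0,0]]}}}

```text
time: 9.32
tool_pos: [0.5492, -0.0002, 0.2793]
tool_rot: [3.142, 0.0, -0.012]
contact_force: [-0.3, 0.8, -1.7]
opening: 0.0616
grip_force: 50.0
```

Emit:
{"api": "hand_motion", "payload": {"motion": {"steps":[[0,0,0.0017,0,0,0],[0,0,0.0017,0,0,0],[0,0,0.0017,0,0,0],[0,0,0,0,0,0]]}}}

```text
time: 9.65
tool_pos: [0.5492, -0.0002, 0.2763]
tool_rot: [3.141, -0.0, -0.011]
contact_force: [0.3, 0.7, -1.6]
opening: 0.0618
grip_force: 50.0
```

Scaled: 0.001 m / 0.6 = 0.0017.

Emit:
{"api": "hand_motion", "payload": {"motion": {"steps":[[0,0,0.0017,0,0,0],[0,0,0.0017,0,0,0],[0,0,0,0,0,0]]}}}

```text
time: 9.9
tool_pos: [0.5491, -0.0001, 0.274]
tool_rot: [3.142, 0.0, -0.011]
contact_force: [0.2, -0.3, -0.4]
opening: 0.0614
grip_force: 50.0
```

Emit:
{"api": "hand_motion", "payload": {"motion": {"steps":[[0,0,0.0017,0,0,0],[0,0,0,0,0,0]]}}}

```text
time: 10.07
tool_pos: [0.5492, -0.0001, 0.2738]
tool_rot: [3.141, -0.001, -0.011]
contact_force: [-1.5, 1.1, 4.3]
opening: 0.0612
grip_force: 50.0
```

Emit:
{"api": "hand_motion", "payload": {"motion": {"steps":[[0,0,0,0,0,0],[0,0,0,0,0,0],[0,0,0,0,0,0],[0,0,0,0,0,0],[0,0,0,0,0,0],[0,0,0,0,0,0]]}, "aperture": 0.092}}

```text
time: 10.57
tool_pos: [0.5492, -0.0002, 0.2731]
tool_rot: [3.142, 0.0, -0.011]
contact_force: [1.8, -0.3, 0.1]
opening: 0.0914
grip_force: 0.0
```

Emit:
{"api": "hand_motion", "payload": {"motion": {"steps":[[0,0,-0.0167,0,0,0],[0,0,-0.0333,0,0,0],[0,0,-0.05,0,0,0],[0,0,-0.0667,0,0,0],[0,0,-0.0667,0,0,0],[0,0,0,0,0,0],[0,0,0,0,0,0]]}}}

```text
time: 11.15
tool_pos: [0.5493, -0.0001, 0.4166]
tool_rot: [3.141, -0.007, -0.011]
contact_force: [-0.0, 0.8, -0.6]
opening: 0.092
grip_force: 0.0
```

Run:
```python
from h import *
t=cam("top");s=cam("side");w=cam("wrist")
A=cupellipse(w);m=np.array([(A[0][0]+A[1][0])/2,A[2]-(A[1][0]-A[0][0])/2*.97]);print(A,"cup",plane(w,m,.12))
for c,r in((t,(335,222,360,242)),(s,(350,195,375,218))):
  for b in blobs(mask(c,165,10,90,50,r),1): M=cv2.minAreaRect(b);print("tare",M[:2],plane(c,M[0],.026))
cv2.imwrite("pics/c2.png",cv2.resize(np.hstack([t["image"][125:195,215:315,::-1],s["image"][195:265,220:320,::-1]]),None,fx=4,fy=4))
go([.65,.15,.36],0)
```

```text
((np.int32(281), np.float64(201.5)), (np.int32(351), np.float64(202.5)), np.int32(235)) cup [ 5.46890041e-01 -3.04454000e-04  1.20000000e-01]
tare ((343.1000061035156, 232.80003356933594), (2.683281421661377, 3.130495071411133)) [ 0.46024262 -0.04848852  0.026     ]
tare ((362.0, 209.5), (1.0, 2.0)) [ 0.45860598 -0.04542704  0.026     ]
t 11.3 pos [ 5.488e-01 -1.000e-04  4.123e-01] rot [-3.141e+00  2.000e-03 -1.100e-02] d [ 0.0996 -0.1512  0.0521] rv [-0.     0.002 -0.011]
```

View pics/c2.png

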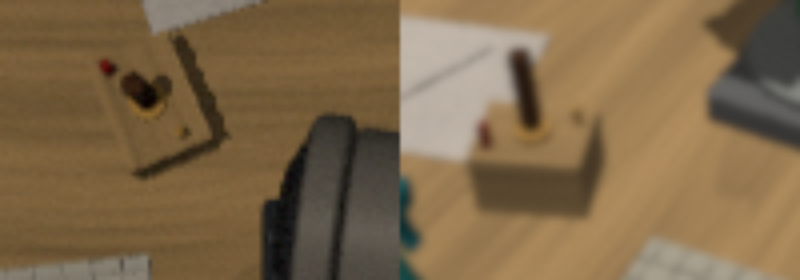

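The cup stands on the pan. In the crop, the stick's handle top is at top view (248.3,145.5) and side view (249.8,208), and its collar at (252.5,151.2) and (252.8,227.5).

Run:
```python
from h import *
t=cam("top");s=cam("side")
print(tri((t,(248.3,145.5)),(s,(249.8,208))),tri((t,(252.5,151.2)),(s,(252.8,227.5))),plane(t,(252.5,151.2),.058),plane(t,(248.3,145.5),.126))
go([.645,.178,.38],0)
```

```text
(array([0.68524974, 0.19440666, 0.1210678 ]), np.float64(0.000494124097360991)) (array([0.68325681, 0.19512361, 0.05011633]), np.float64(0.0021624892024348025)) [0.68026833 0.19277191 0.058     ] [0.68487624 0.19396381 0.126     ]
t 11.4 pos [ 5.490e-01 -1.000e-04  4.118e-01] rot [-3.141e+00  3.000e-03 -1.100e-02] d [ 0.0941 -0.1792  0.0316] rv [-0.     0.003 -0.011]
```

Scaled: -0.033 m / 0.6 = -0.055, -0.032 m / 0.6 = -0.0533, 0.011 rad / 3.1416 = 0.0035.

Emit:
{"api": "hand_motion", "payload": {"motion": {"steps":[[0.0333,-0.05,0.0067,0,0,0],[0.0367,-0.055,0.0117,0,0,0],[0.0383,-0.055,0.0117,0,0,0],[0.0383,-0.055,0.0117,0,0,0],[0.0383,-0.055,0.0117,0,0,0],[0.0383,-0.0533,0.0133,0,0,0.0035],[0,0,0,0,0,0],[0,0,0,0,0,0]]}}}

```text
time: 12.07
tool_pos: [0.6858, 0.1943, 0.3688]
tool_rot: [3.14, 0.006, -0.019]
contact_force: [0.2, -0.7, 0.1]
opening: 0.0918
grip_force: 0.0
```

Run:
```python
from h import *
go([.683,.194,.36],0)
w=cam("wrist","w4");import pickle;pickle.dump(w,open("w4.pkl","wb"));print(proj(w,[.683,.194,.126]),proj(w,[.683,.194,.058]))
```

```text
t 12.07 pos [0.6858 0.1943 0.3688] rot [ 3.14   0.006 -0.019] d [-0.0028  0.0003  0.0089] rv [ 0.001  0.006 -0.019]
[315.76747391 220.17734361] [315.66290408 194.74122842]
```

View pics/w4.png

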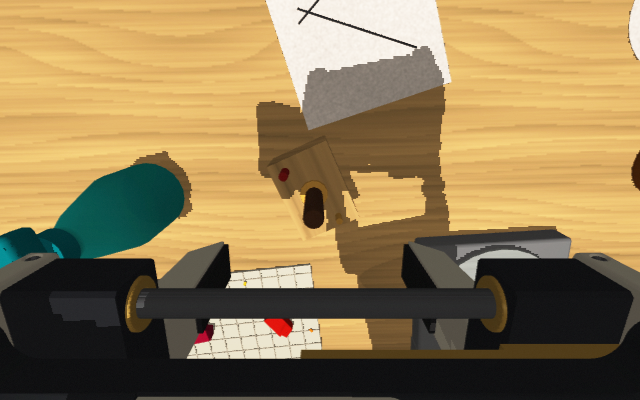

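Handle top at (314,221), collar at (314,192), which matches the prediction. The sprayer is at left, (130,210). I'll check the clearance to it.

Run:
```python
from h import *
import pickle
w=pickle.load(open("w4.pkl","rb"));t=cam("top");s=cam("side")
print(plane(w,(314,221),.126),plane(w,(314,192),.058))
for c,z in((t,.1),(s,.08),(w,.06)):
  for b in blobs(mask(c,80,95,100,30),150)[:2]:
    x,y,ww,h=cv2.boundingRect(b);print((x,y,ww,h),[plane(c,p,zz).round(3).tolist() for p in((x,y),(x+ww,y+h)) for zz in(0,.17)])
```

```text
[0.68239184 0.19529046 0.126     ] [0.68564315 0.19547738 0.058     ]
(566, 226, 38, 40) [[0.474, -0.661, 0.0], [0.475, -0.58, 0.17], [0.364, -0.76, 0.0], [0.378, -0.667, 0.17]]
(167, 140, 23, 30) [[0.723, 0.441, 0.0], [0.693, 0.388, 0.17], [0.638, 0.376, 0.0], [0.619, 0.331, 0.17]]
(193, 236, 37, 61) [[0.857, 0.27, 0.0], [0.696, 0.377, 0.17], [0.62, 0.384, 0.0], [0.512, 0.465, 0.17]]
(0, 163, 184, 106) [[0.709, 0.532, 0.0], [0.736, 0.366, 0.17], [0.578, 0.352, 0.0], [0.669, 0.275, 0.17]]
```

Run:
```python
from h import *
go([.684,.1954,.253],0)
```

```text
t 12.22 pos [0.6851 0.1914 0.3733] rot [ 3.141  0.    -0.023] d [-0.0011 -0.0041  0.1203] rv [ 0.001  0.    -0.023]
```

Scaled: 0.035 m / 0.6 = 0.0583, 0.02 m / 0.6 = 0.0333, -0.023 rad / 3.1416 = -0.0073.

Emit:
{"api": "hand_motion", "payload": {"motion": {"steps":[[-0.0017,-0.0067,0.0333,0,0,-0.0073],[0,0,0.0583,0,0,0],[0,0,0.0583,0,0,0],[0,0,0.0333,0,0,0],[0,0,0.0167,0,0,0],[0,0,0,0,0,0],[0,0,0,0,0,0]]}}}

```text
time: 12.8
tool_pos: [0.6848, 0.1956, 0.255]
tool_rot: [-3.141, -0.002, -0.0]
contact_force: [0.1, -0.1, 1.3]
opening: 0.0921
grip_force: 0.0
```

Emit:
{"api": "hand_motion", "payload": {"motion": {"steps":[[0,0,0,0,0,0],[0,0,0,0,0,0],[0,0,0,0,0,0],[0,0,0,0,0,0],[0,0,0,0,0,0],[0,0,0,0,0,0],[0,0,0,0,0,0],[0,0,0,0,0,0]]}, "aperture": 0.0, "clamp_n": 30}}

```text
time: 13.47
tool_pos: [0.6844, 0.1964, 0.2531]
tool_rot: [3.141, 0.0, 0.001]
contact_force: [0.8, 0.4, 0.8]
opening: 0.0432
grip_force: 0.0
```

Emit:
{"api": "hand_motion", "payload": {"motion": {"steps":[[0,0,0,0,0,0],[0,0,0,0,0,0],[0,0,0,0,0,0],[0,0,0,0,0,0]]}}}

```text
time: 13.8
tool_pos: [0.6845, 0.1963, 0.2531]
tool_rot: [3.141, 0.0, 0.001]
contact_force: [0.1, -1.1, 0.4]
opening: 0.0165
grip_force: 0.4
```

Emit:
{"api": "hand_motion", "payload": {"motion": {"steps":[[0,0,0,0,0,0],[0,0,0,0,0,0],[0,0,0,0,0,0],[0,0,0,0,0,0]]}}}

```text
time: 14.13
tool_pos: [0.6844, 0.1963, 0.2531]
tool_rot: [3.142, 0.0, 0.001]
contact_force: [0.9, 0.5, -0.7]
opening: 0.0155
grip_force: 30.0
```

Run:
```python
from h import *
print(robot.observe()["tool_pos"])
```

```text
[0.68443295 0.19633705 0.25307325]
```

Emit:
{"api": "hand_motion", "payload": {"motion": {"steps":[[0,0,-0.0167,0,0,0],[0,0,-0.0333,0,0,0],[0,0,-0.05,0,0,0],[0,0,-0.05,0,0,0],[0,0,-0.0333,0,0,0],[0,0,0,0,0,0],[0,0,0,0,0,0]]}}}

```text
time: 14.72
tool_pos: [0.6844, 0.1964, 0.3654]
tool_rot: [-3.141, -0.004, 0.001]
contact_force: [0.3, 0.6, -1.2]
opening: 0.0156
grip_force: 30.0
```

Run:
```python
from h import *
go([.460,-.048,.36],0)
s=cam("side");w=cam("wrist")
cv2.imwrite("pics/c3.png",np.hstack([cv2.resize(s["image"][120:260,200:340,::-1],None,fx=2.857,fy=2.857)[:400,:400],w["image"][:,120:520,::-1]]))
```

```text
t 14.72 pos [0.6844 0.1964 0.3654] rot [-3.141e+00 -4.000e-03  1.000e-03] d [-0.2247  0.2442  0.0044] rv [-0.001 -0.004  0.001]
```

View pics/c3.png

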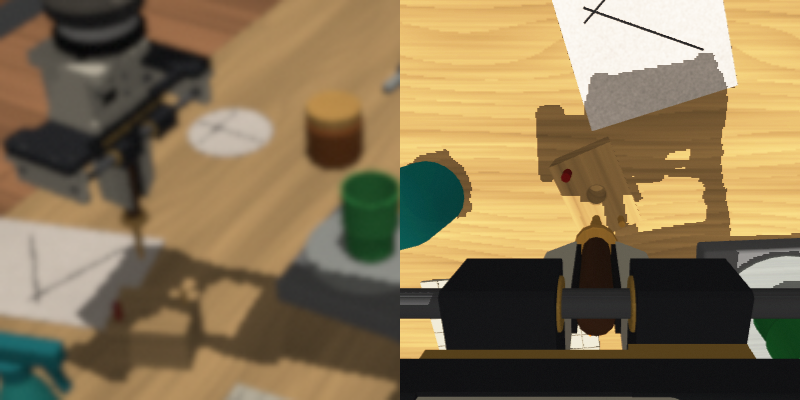

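The stick hangs straight in the fingers; the empty hole is at wrist pixel (317,193). I'll lift over the cup's rim and go across to the tare button.

Scaled: -0.03 m / 0.6 = -0.05, -0.025 m / 0.6 = -0.0417.

Emit:
{"api": "hand_motion", "payload": {"motion": {"steps":[[0,0,-0.0417,0,0,0],[0,0,-0.05,0,0,0],[0,0,0,0,0,0]]}}}

```text
time: 15.07
tool_pos: [0.6848, 0.1964, 0.4229]
tool_rot: [-3.14, -0.007, 0.001]
contact_force: [0.3, 1.3, 1.2]
opening: 0.0156
grip_force: 30.0
```

Emit:
{"api": "hand_motion", "payload": {"motion": {"steps":[[-0.0333,0.0367,0,0,0,0],[-0.0483,0.0525,0,0,0,0],[-0.0483,0.0525,0,0,0,0],[-0.0483,0.0525,0,0,0,0],[-0.0483,0.0525,0,0,0,0],[-0.0483,0.0525,0,0,0,0],[-0.0483,0.0525,0,0,0,0],[-0.0483,0.0525,0,0,0,0]]}}}

```text
time: 15.73
tool_pos: [0.4652, -0.0413, 0.4169]
tool_rot: [-3.141, 0.002, 0.001]
contact_force: [0.4, 0.2, -0.8]
opening: 0.0151
grip_force: 30.0
```

Emit:
{"api": "hand_motion", "payload": {"motion": {"steps":[[0,0,0.05,0,0,0],[0,0,0.0583,0,0,0],[0,0,0.0583,0,0,0],[0,0,0.0167,0,0,0],[0,0,0,0,0,0],[0,0,0,0,0,0]]}}}

```text
time: 16.23
tool_pos: [0.4669, -0.0404, 0.3074]
tool_rot: [-3.141, 0.002, 0.001]
contact_force: [0.8, -0.6, -0.4]
opening: 0.0155
grip_force: 30.0
```

Run:
```python
from h import *
s=robot.observe();p=s["tool_pos"]
go([.460,-.048,.32],0)
w=cam("wrist","w5");
print("tip pred",proj(w,p-[0,0,.247]))
for b in blobs(mask(w,165,10,100,50),8): M=cv2.minAreaRect(b);print("tare",M,plane(w,M[0],.026))
```

```text
t 16.23 pos [ 0.4669 -0.0404  0.3074] rot [-3.141e+00  2.000e-03  1.000e-03] d [-0.007   0.0076 -0.0126] rv [-0.001  0.002  0.001]
tip pred [315.92303278 215.73783442]
tare ((326.0, 211.5), (13.0, 14.0), 90.0) [ 0.45877168 -0.04886985  0.026     ]
tare ((3.0, 157.5), (6.0, 21.0), 0.0) [0.50396619 0.21012979 0.026     ]
tare ((304.7500305175781, 321.2500305175781), (5.656853675842285, 3.535533905029297), 45.0) [ 0.35018053 -0.03005197  0.026     ]
```

View pics/w5.png

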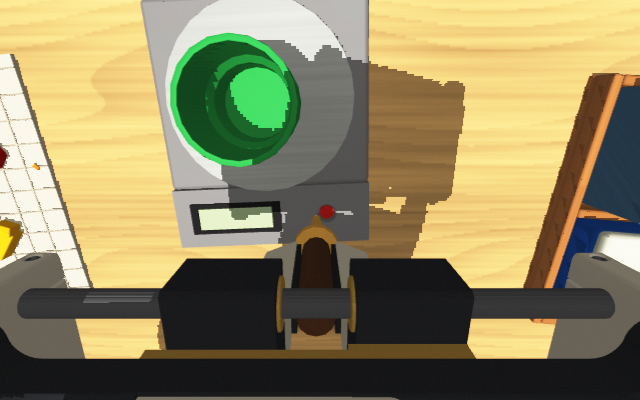

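The tip is at about (316,213) and the red button at (326,211). Aligning, then looking again lower down.

Scaled: 0.011 m / 0.6 = 0.0183, 0.0084 m / 0.6 = 0.014.

Emit:
{"api": "hand_motion", "payload": {"motion": {"steps":[[-0.013,0.014,0,0,0,0],[0,0,0.0167,0,0,0],[0,0,0.0183,0,0,0],[0,0,0,0,0,0],[0,0,0,0,0,0]]}}}

```text
time: 16.7
tool_pos: [0.4591, -0.0492, 0.2879]
tool_rot: [3.141, -0.001, 0.001]
contact_force: [-0.0, -0.5, -0.0]
opening: 0.0152
grip_force: 30.0
```

Run:
```python
from h import *
p=robot.observe()["tool_pos"]
go([.459,-.0488,.27],0)
w=cam("wrist");t=cam("top")
print("tip pred",proj(w,p-[0,0,.247]),proj(w,[p[0],p[1],.026]))
for b in blobs(mask(w,165,10,100,50,(250,150,400,260)),4): M=cv2.minAreaRect(b);print("tare",M,plane(w,M[0],.026))
cv2.imwrite("pics/c4.png",cv2.resize(w["image"][160:260,250:390,::-1],None,fx=5,fy=5))
```

```text
t 16.7 pos [ 0.4591 -0.0492  0.2879] rot [ 3.141e+00 -1.000e-03  1.000e-03] d [-0.0001 -0.0004  0.0179] rv [ 0.    -0.001  0.001]
tip pred [315.64383091 216.69918796] [315.64175212 210.41202961]
tare ((315.5, 210.5), (13.0, 15.0), 90.0) [ 0.45902587 -0.04904861  0.026     ]
```

View pics/c4.png

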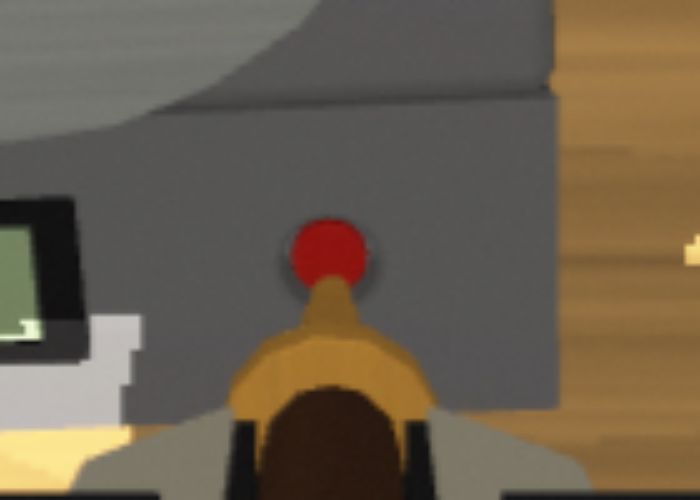

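The tip, at crop (332,285), is lined up with the button, at (331,256). Pressing down slowly.

The manual's scale: shifts go in shares of 0.6 m and turns go in shares of 180 degrees. Converting my numbers, 0.006 m / 0.6 = 0.01, 0.002 m / 0.6 = 0.0033.

Emit:
{"api": "hand_motion", "payload": {"motion": {"steps":[[0,0,0.01,0,0,0],[0,0,0.01,0,0,0],[0,0,0.0033,0,0,0],[0,0,0,0,0,0]]}}}

```text
time: 17.13
tool_pos: [0.4592, -0.0488, 0.2727]
tool_rot: [-3.141, 0.001, 0.001]
contact_force: [-0.7, 0.7, 1.3]
opening: 0.0157
grip_force: 30.0
```

Emit:
{"api": "hand_motion", "payload": {"motion": {"steps":[[0,0,0.0017,0,0,0],[0,0,0.0017,0,0,0],[0,0,0,0,0,0]]}}}

```text
time: 17.38
tool_pos: [0.4592, -0.0488, 0.2712]
tool_rot: [3.142, 0.0, 0.001]
contact_force: [-1.1, 0.2, 2.1]
opening: 0.0157
grip_force: 30.0
```

Emit:
{"api": "hand_motion", "payload": {"motion": {"steps":[[0,0,0.0017,0,0,0],[0,0,0.0008,0,0,0],[0,0,0,0,0,0],[0,0,0,0,0,0]]}}}

```text
time: 17.72
tool_pos: [0.4593, -0.0488, 0.2699]
tool_rot: [3.142, -0.0, 0.001]
contact_force: [-2.7, 0.0, 4.0]
opening: 0.0154
grip_force: 30.0
```

Scaled: 0.001 m / 0.6 = 0.0017, 0.0005 m / 0.6 = 0.0008.

Emit:
{"api": "hand_motion", "payload": {"motion": {"steps":[[0,0,0.0017,0,0,0],[0,0,0.0008,0,0,0],[0,0,0,0,0,0],[0,0,0,0,0,0]]}}}

```text
time: 18.05
tool_pos: [0.4594, -0.0488, 0.2694]
tool_rot: [3.141, -0.001, 0.001]
contact_force: [-4.2, -0.2, 16.2]
opening: 0.0155
grip_force: 30.0
```

Emit:
{"api": "hand_motion", "payload": {"motion": {"steps":[[0,0,0.0017,0,0,0],[0,0,0,0,0,0],[0,0,0,0,0,0],[0,0,0,0,0,0]]}}}

```text
time: 18.38
tool_pos: [0.4597, -0.0488, 0.2691]
tool_rot: [3.141, -0.003, 0.001]
contact_force: [-5.4, 0.8, 21.2]
opening: 0.0158
grip_force: 30.0
```

The spring travelled about 3 mm and then hit a hard stop, so the button is fully down. Taking the stick back.

Scaled: -0.035 m / 0.6 = -0.0583, -0.025 m / 0.6 = -0.0417.

Emit:
{"api": "hand_motion", "payload": {"motion": {"steps":[[0,0,-0.0083,0,0,0],[0,0,-0.0333,0,0,0],[0,0,-0.0583,0,0,0],[0,0,-0.0583,0,0,0],[0,0,-0.0583,0,0,0],[0,0,-0.0417,0,0,0],[0,0,0,0,0,0]]}}}

```text
time: 18.97
tool_pos: [0.4602, -0.049, 0.4273]
tool_rot: [3.139, -0.01, 0.001]
contact_force: [0.1, -1.1, -0.8]
opening: 0.0152
grip_force: 30.0
```

Run:
```python
from h import *
w=cam("wrist"); cv2.imwrite("pics/w6.png",w["image"][:,:,::-1])
p=robot.observe()["tool_pos"];print("tip pred",proj(w,p-[0,0,.247]))
go([.6844,.1963,.42],0)
```

```text
tip pred [314.65284796 219.09485053]
t 19.02 pos [ 0.4597 -0.0489  0.4245] rot [ 3.14e+00 -6.00e-03  1.00e-03] d [ 0.2249 -0.245   0.0055] rv [ 0.002 -0.006  0.001]
```

Scaled: -0.0305 m / 0.6 = -0.0508, 0.028 m / 0.6 = 0.0467.

Emit:
{"api": "hand_motion", "payload": {"motion": {"steps":[[0.0333,-0.0367,0,0,0,0],[0.0467,-0.0508,0,0,0,0],[0.0467,-0.0508,0,0,0,0],[0.0467,-0.0508,0,0,0,0],[0.0467,-0.0508,0,0,0,0],[0.0467,-0.0508,0,0,0,0],[0.0467,-0.0508,0,0,0,0],[0.0467,-0.0508,0,0,0,0]]}}}

```text
time: 19.68
tool_pos: [0.6762, 0.1886, 0.4197]
tool_rot: [3.141, 0.003, 0.001]
contact_force: [1.5, 0.3, 0.2]
opening: 0.0153
grip_force: 30.0
```

Emit:
{"api": "hand_motion", "payload": {"motion": {"steps":[[0.015,-0.015,0.0333,0,0,0],[0,0,0.05,0,0,0],[0,0,0.0417,0,0,0],[0,0,0.0167,0,0,0],[0,0,0,0,0,0],[0,0,0,0,0,0]]}}}

```text
time: 20.18
tool_pos: [0.6842, 0.1957, 0.3367]
tool_rot: [3.141, 0.001, 0.0]
contact_force: [0.9, 0.7, 0.4]
opening: 0.0153
grip_force: 30.0
```

Run:
```python
from h import *
p=robot.observe()["tool_pos"];go([.6844,.1963,.33],0)
w=cam("wrist");print("tip pred",proj(w,p-[0,0,.247]),"hole pred",proj(w,[.6844,.1963,.052]))
cv2.imwrite("pics/c5.png",cv2.resize(w["image"][140:260,240:400,::-1],None,fx=5,fy=5))
```

```text
t 20.18 pos [0.6842 0.1957 0.3367] rot [3.141e+00 1.000e-03 0.000e+00] d [ 0.0002 -0.0006  0.0067] rv [0.    0.001 0.   ]
tip pred [315.67941947 216.17272442] hole pred [314.91766933 201.30447622]
```

View pics/c5.png

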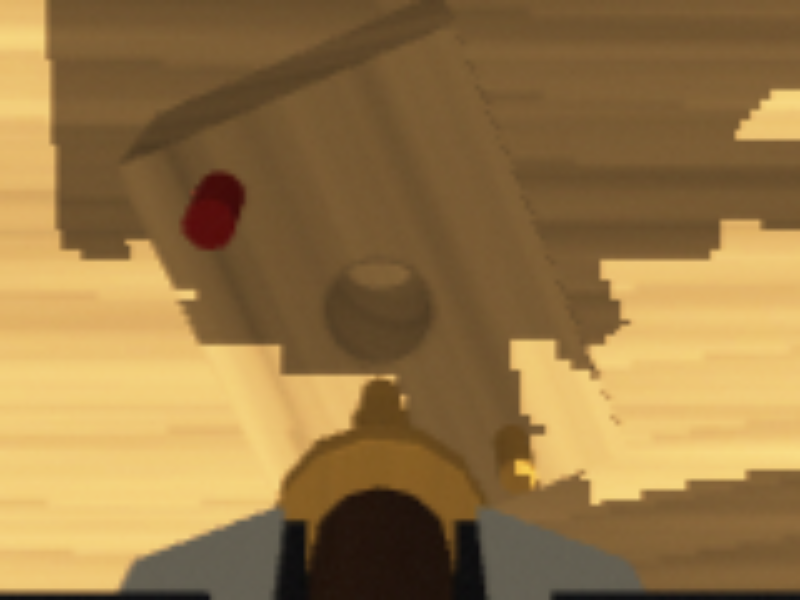

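The hole, at crop (379,310) or image (315.8,202), agrees with the prediction (314.9,201.3), and the tip is in line with it. Inserting.

Scaled: 0.02 m / 0.6 = 0.0333, 0.015 m / 0.6 = 0.025.

Emit:
{"api": "hand_motion", "payload": {"motion": {"steps":[[0,0,0.025,0,0,0],[0,0,0.0333,0,0,0],[0,0,0.0333,0,0,0],[0,0,0.025,0,0,0],[0,0,0.01,0,0,0],[0,0,0.005,0,0,0],[0,0,0,0,0,0],[0,0,0,0,0,0]]}}}

```text
time: 20.9
tool_pos: [0.6846, 0.1959, 0.2601]
tool_rot: [-3.141, -0.003, 0.001]
contact_force: [0.1, 0.2, -0.1]
opening: 0.0153
grip_force: 30.0
```

Emit:
{"api": "hand_motion", "payload": {"motion": {"steps":[[0,0,0.0025,0,0,0],[0,0,0.0025,0,0,0],[0,0,0.0017,0,0,0],[0,0,0,0,0,0],[0,0,0,0,0,0]]}}}

```text
time: 21.32
tool_pos: [0.6841, 0.1959, 0.2542]
tool_rot: [3.141, 0.0, 0.001]
contact_force: [0.3, -0.4, -0.6]
opening: 0.0152
grip_force: 30.0
```

Scaled: 0.001 m / 0.6 = 0.0017.

Emit:
{"api": "hand_motion", "payload": {"motion": {"steps":[[0,0,0.0017,0,0,0],[0,0,0,0,0,0]]}}}

```text
time: 21.48
tool_pos: [0.6841, 0.1958, 0.2531]
tool_rot: [3.142, 0.0, 0.001]
contact_force: [-0.5, 0.1, -0.1]
opening: 0.0154
grip_force: 30.0
```

Emit:
{"api": "hand_motion", "payload": {"motion": {"steps":[[0,0,0,0,0,0],[0,0,0,0,0,0],[0,0,0,0,0,0],[0,0,0,0,0,0],[0,0,0,0,0,0],[0,0,0,0,0,0]]}, "aperture": 0.05}}

```text
time: 21.98
tool_pos: [0.6841, 0.1959, 0.2533]
tool_rot: [3.142, -0.0, 0.001]
contact_force: [0.8, 0.5, -0.5]
opening: 0.0483
grip_force: 0.0
```

Emit:
{"api": "hand_motion", "payload": {"motion": {"steps":[[0,0,-0.0333,0,0,0],[0,0,-0.0583,0,0,0],[0,0,-0.0583,0,0,0],[0,0,-0.0583,0,0,0],[0,0,0,0,0,0],[0,0,0,0,0,0]]}}}

```text
time: 22.48
tool_pos: [0.6842, 0.196, 0.3815]
tool_rot: [-3.141, -0.006, 0.001]
contact_force: [-0.1, -0.0, -1.3]
opening: 0.0499
grip_force: 0.0
```

Run:
```python
from h import *
w=cam("wrist");t=cam("top")
go([.463,.267,.32],0)
for c,r in((t,(175,185,270,280)),):
  for nm,h in(("R",(165,10,120,50)),("Y",(15,32,165,110)),("O",(8,16,150,80))):
    for b in blobs(mask(c,*h,r),20): M=cv2.minAreaRect(b);print(nm,M,plane(c,M[0],.010).round(3),c["hsv"][int(M[0][1]),int(M[0][0])])
```

```text
t 22.58 pos [0.6839 0.1958 0.3773] rot [3.141e+00 1.000e-03 1.000e-03] d [-0.2207 -0.0714  0.0576] rv [0.    0.001 0.001]
```

Scaled: -0.04 m / 0.6 = -0.0667, -0.025 m / 0.6 = -0.0417.

Emit:
{"api": "hand_motion", "payload": {"motion": {"steps":[[-0.0417,-0.0117,-0.005,0,0,0],[-0.0667,-0.0183,-0.005,0,0,0],[-0.0667,-0.0183,-0.005,0,0,0],[-0.0667,-0.0183,-0.005,0,0,0],[-0.0667,-0.0183,-0.005,0,0,0],[-0.0667,-0.0183,-0.005,0,0,0],[-0.0667,-0.0183,-0.005,0,0,0]]}}}

```text
time: 23.17
tool_pos: [0.4167, 0.2686, 0.3975]
tool_rot: [3.14, 0.003, 0.0]
contact_force: [0.2, 0.4, 0.2]
opening: 0.0503
grip_force: 0.0
```

Emit:
{"api": "hand_motion", "payload": {"motion": {"steps":[[0,0,0,0,0,0],[0,0,0,0,0,0]]}}}

```text
time: 23.33
tool_pos: [0.4171, 0.2692, 0.3985]
tool_rot: [3.141, 0.002, 0.003]
contact_force: [-0.0, -0.3, 0.8]
opening: 0.05
grip_force: 0.0
```

Run:
```python
from h import *
w=cam("wrist","w7")
for nm,h in(("R",(165,7,150,70)),("Y",(20,32,180,110)),("O",(8,19,170,110))):
    for b in blobs(mask(w,*h),60): M=cv2.minAreaRect(b);print(nm,np.round(M[0]),np.round(M[1]),round(M[2]),plane(w,M[0],.010).round(4),w["hsv"][int(M[0][1]),int(M[0][0])])
print(robot.observe()["qpos"].round(2))
```

```text
R [342.  91.] [35. 20.] 53 [0.5089 0.2414 0.01  ] [  1 231 233]
R [248. 103.] [20. 33.] 77 [0.4957 0.3423 0.01  ] [173 223 199]
R [616. 142.] [11.  9.] 90 [ 0.4567 -0.0644  0.01  ] [  1 233 223]
Y [336. 167.] [17. 31.] 37 [0.4271 0.2458 0.01  ] [ 25 219 251]
[ 0.42  0.3   1.61 -0.    1.24  1.99]
```

View pics/w7.png

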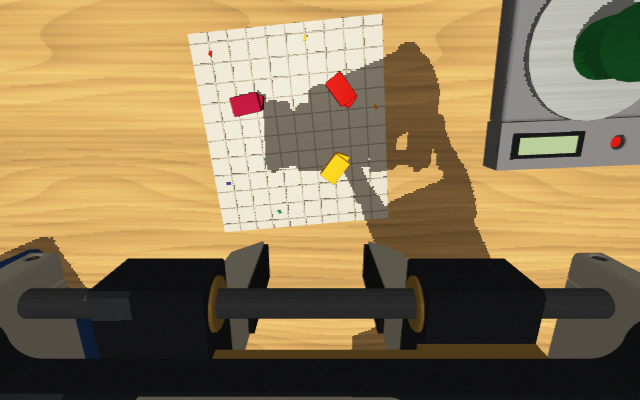

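The wrist view shows three offcuts: red (342,91), crimson (248,103) and yellow (336,167). There is no orange; the small specks are only marks.

Add to h.py:
```python
GL={"red":(177,7,150,70),"crim":(165,176,120,60),"yel":(20,32,170,100)}
def glass(w,roi=None,z=.012):
    for nm,h in GL.items():
        for b in blobs(mask(w,*h,roi),100)[:1]:
            P=np.array([plane(w,p,z)[:2]*1000 for p in b[:,0].astype(float)],np.float32)
            m=cv2.minAreaRect(P);q=cv2.boxPoints(m);e=[q[1]-q[0],q[2]-q[1]];l=max(e,key=np.linalg.norm)
            a=np.arctan2(l[1],l[0]);a=(a+.9)%np.pi-.9
            # the wide part: offset of area centroid from box centre points to it
            M=cv2.moments(P[:,None]);c=np.array([M["m10"],M["m01"]])/M["m00"]
            print(nm,"box",(np.array(m[0])/1000).round(4),"size",np.round(m[1],1),"yaw",round(a,3),"centroid",(c/1000).round(4))
```

Run:
```python
from h import *
w=cam("wrist");glass(w);go([.509,.2415,.25],0)
```

```text
red box [0.5082 0.2414] size [35.8 20.4] yaw 0.67 centroid [0.5093 0.2421]
crim box [0.4957 0.3418] size [19.7 35.9] yaw 1.771 centroid [0.4954 0.3428]
yel box [0.4274 0.2458] size [19.9 35.7] yaw -0.63 centroid [0.4263 0.2467]
t 23.43 pos [0.4193 0.2687 0.3984] rot [3.141e+00 1.000e-03 1.000e-03] d [0.0897 0.0271 0.1484] rv [0.001 0.001 0.001]
```

Scaled: 0.03 m / 0.6 = 0.05, 0.029 m / 0.6 = 0.0483, -0.12 rad / 3.1416 = -0.0382.

Emit:
{"api": "hand_motion", "payload": {"motion": {"steps":[[0.05,0.015,0.0333,0,0,-0.035],[0.05,0.015,0.05,0,0,-0.035],[0.0483,0.015,0,0,0,0],[0,0,0.0333,0,0,-0.035],[0,0,0.0333,0,0,-0.035],[0,0,0.0333,0,0,-0.035],[0,0,0.0167,0,0,-0.0382],[0,0,0,0,0,0]]}, "aperture": 0.05}}

```text
time: 24.1
tool_pos: [0.5094, 0.2507, 0.2764]
tool_rot: [-3.139, 0.006, 0.673]
contact_force: [-0.3, -0.3, -1.0]
opening: 0.0497
grip_force: 0.0
```

Run:
```python
from h import *
w=cam("wrist");glass(w);go([.5093,.2421,.184],.67)
```

```text
red box [0.5087 0.2414] size [37.6 19.8] yaw 0.671 centroid [0.5094 0.2423]
crim box [0.4957 0.3421] size [21.9 35.8] yaw 1.792 centroid [0.4954 0.3432]
yel box [0.7073 0.1733] size [30.  25.5] yaw 0.809 centroid [0.7052 0.1753]
t 24.15 pos [0.5097 0.251  0.2781] rot [-3.14   0.004  0.667] d [-0.0054  0.0069  0.0941] rv [-0.001  0.004 -0.003]
```

Two views from different heights give the same spot at z≈0.012, so the height is right. Grasping red.

Scaled: 0.03 m / 0.6 = 0.05, 0.012 m / 0.6 = 0.02.

Emit:
{"api": "hand_motion", "payload": {"motion": {"steps":[[-0.009,0.0115,0.0333,0,0,0],[0,0,0.05,0,0,0],[0,0,0.0417,0,0,0],[0,0,0.02,0,0,0],[0,0,0.01,0,0,0],[0,0,0,0,0,0],[0,0,0,0,0,0]]}}}

```text
time: 24.73
tool_pos: [0.5098, 0.2431, 0.1882]
tool_rot: [3.141, -0.001, 0.669]
contact_force: [-0.9, -0.4, 0.3]
opening: 0.0499
grip_force: 0.0
```

Emit:
{"api": "hand_motion", "payload": {"motion": {"steps":[[0,0,0,0,0,0],[0,0,0,0,0,0],[0,0,0,0,0,0],[0,0,0,0,0,0],[0,0,0,0,0,0],[0,0,0,0,0,0],[0,0,0,0,0,0],[0,0,0,0,0,0]]}, "aperture": 0.005, "clamp_n": 20}}

```text
time: 25.4
tool_pos: [0.5091, 0.2431, 0.1877]
tool_rot: [3.141, -0.0, 0.671]
contact_force: [-0.9, -0.3, 4.5]
opening: 0.0195
grip_force: 20.0
```

Scaled: -0.04 m / 0.6 = -0.0667, -0.03 m / 0.6 = -0.05.

Emit:
{"api": "hand_motion", "payload": {"motion": {"steps":[[0,0,-0.0167,0,0,0],[0,0,-0.05,0,0,0],[0,0,-0.0667,0,0,0],[0,0,-0.0667,0,0,0],[0,0,-0.05,0,0,0],[0,0,0,0,0,0],[0,0,0,0,0,0]]}}}

```text
time: 25.98
tool_pos: [0.5091, 0.2432, 0.3397]
tool_rot: [3.14, -0.004, 0.671]
contact_force: [-1.2, 0.1, 0.6]
opening: 0.0196
grip_force: 20.0
```

Run:
```python
from h import *
go([.547,0,.303],.67)
```

```text
t 25.98 pos [0.5091 0.2432 0.3397] rot [ 3.14  -0.004  0.671] d [-0.1216  0.214   0.0366] rv [ 0.002 -0.004  0.001]
```

Scaled: 0.033 m / 0.6 = 0.055, 0.029 m / 0.6 = 0.0483.

Emit:
{"api": "hand_motion", "payload": {"motion": {"steps":[[-0.02,0.0333,0,0,0,0],[-0.0308,0.055,0,0,0,0],[-0.0308,0.055,0,0,0,0],[-0.0308,0.055,0,0,0,0],[-0.0308,0.055,0,0,0,0],[-0.0308,0.055,0,0,0,0],[-0.0275,0.0483,0,0,0,0],[0,0,0,0,0,0]]}}}

```text
time: 26.65
tool_pos: [0.5476, -0.005, 0.3357]
tool_rot: [-3.141, 0.003, 0.666]
contact_force: [0.3, -0.6, 0.2]
opening: 0.0196
grip_force: 20.0
```

Emit:
{"api": "hand_motion", "payload": {"motion": {"steps":[[0,0,0.0167,0,0,0],[0,0,0.025,0,0,0],[0,0,0.0167,0,0,0],[0,0,0,0,0,0],[0,0,0,0,0,0]]}}}

```text
time: 27.07
tool_pos: [0.5468, 0.0012, 0.3011]
tool_rot: [-3.139, 0.002, 0.672]
contact_force: [-0.1, 0.2, 0.8]
opening: 0.0197
grip_force: 20.0
```

Run:
```python
from h import *
go([.548,0,.303],.67)
w=cam("wrist");A=cupellipse(w);m=np.array([(A[0][0]+A[1][0])/2,A[2]-(A[1][0]-A[0][0])/2*.97]);print(A,plane(w,m,.12));cv2.imwrite("pics/w8.png",w["image"][:,:,::-1])
```

```text
t 27.07 pos [0.5468 0.0012 0.3011] rot [-3.139e+00  2.000e-03  6.720e-01] d [ 0.0001  0.0017 -0.0019] rv [-0.002  0.002  0.002]
((np.int32(261), np.float64(247.33333333333334)), (np.int32(374), np.float64(250.38888888888889)), np.int32(258)) [0.57037681 0.0197519  0.12      ]
```

View pics/w8.png

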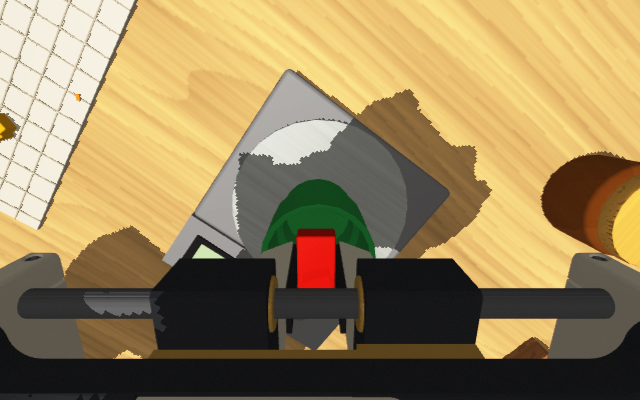

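Red is centred over the cup's mouth, at about (316,262). Releasing.

Emit:
{"api": "hand_motion", "payload": {"motion": {"steps":[[0,0.0028,-0.005,0,0,0],[0,0,0,0,0,0],[0,0,0,0,0,0]]}}}

```text
time: 27.37
tool_pos: [0.5485, -0.001, 0.3063]
tool_rot: [3.14, -0.001, 0.671]
contact_force: [0.5, 0.2, 0.1]
opening: 0.0197
grip_force: 20.0
```

Emit:
{"api": "hand_motion", "payload": {"motion": {"steps":[[0,0,0,0,0,0],[0,0,0,0,0,0],[0,0,0,0,0,0],[0,0,0,0,0,0],[0,0,0,0,0,0],[0,0,0,0,0,0],[0,0,0,0,0,0],[0,0,0,0,0,0]]}, "aperture": 0.05}}

```text
time: 28.03
tool_pos: [0.5483, -0.0011, 0.3054]
tool_rot: [3.142, 0.0, 0.671]
contact_force: [0.0, 0.5, -0.3]
opening: 0.0498
grip_force: 0.0
```

Emit:
{"api": "hand_motion", "payload": {"motion": {"steps":[[0,0,-0.05,0,0,0],[0,0,-0.05,0,0,0],[0,0,0,0,0,0],[0,0,0,0,0,0]]}}}

```text
time: 28.37
tool_pos: [0.5485, -0.0011, 0.3671]
tool_rot: [3.139, -0.003, 0.671]
contact_force: [-0.3, 0.6, -0.3]
opening: 0.05
grip_force: 0.0
```

Run:
```python
from h import *
w=cam("wrist","w9");glass(w);go([.4954,.343,.28],1.78)
for b in blobs(mask(w,50,85,80,25),800): e=cv2.fitEllipse(cv2.convexHull(b));print(e,plane(w,e[0],.12))
```

```text
red box [ 0.535  -0.0112] size [35.5 22.3] yaw 0.679 centroid [ 0.5361 -0.0106]
yel box [ 0.7097 -0.2348] size [70.6 79.9] yaw -0.55 centroid [ 0.7052 -0.2376]
t 28.42 pos [ 0.5482 -0.0011  0.3655] rot [ 3.141e+00 -1.000e-03  6.710e-01] d [ 0.1725 -0.3023  0.0854] rv [ 1.000e-03 -0.000e+00 -1.109e+00]
((311.6407470703125, 212.9034881591797), (83.75463104248047, 93.34980773925781), 4.355106353759766) [0.54978906 0.00313908 0.12      ]
```

Red is in the cup. Going to crimson.

Scaled: -0.035 m / 0.6 = -0.0583, 0.012 m / 0.6 = 0.02.

Emit:
{"api": "hand_motion", "payload": {"motion": {"steps":[[0.02,-0.0367,0,0,0,0],[0.0333,-0.0583,0,0,0,0],[0.0333,-0.0583,0,0,0,0],[0.0333,-0.0583,0,0,0,0],[0.0333,-0.0583,0,0,0,0],[0.0333,-0.0583,0,0,0,0],[0.0333,-0.0583,0,0,0,0],[0.0333,-0.0583,0,0,0,0]]}}}

```text
time: 29.08
tool_pos: [0.5004, 0.3043, 0.3637]
tool_rot: [-3.141, 0.003, 0.671]
contact_force: [1.3, 0.3, 0.2]
opening: 0.0503
grip_force: 0.0
```

Emit:
{"api": "hand_motion", "payload": {"motion": {"steps":[[0.0342,-0.0588,0,0,0,0],[0,0,0,0,0,-0.0382],[0,0,0,0,0,-0.0382],[0,0,0.0167,0,0,-0.0382],[0,0,0.0333,0,0,-0.0382],[0,0,0.05,0,0,-0.0382],[0,0,0.0333,0,0,-0.0382],[0,0,0,0,0,-0.0382]]}}}

```text
time: 29.75
tool_pos: [0.4938, 0.342, 0.2788]
tool_rot: [-3.132, 0.006, 1.517]
contact_force: [-0.4, -0.4, -0.3]
opening: 0.0499
grip_force: 0.0
```

Emit:
{"api": "hand_motion", "payload": {"motion": {"steps":[[0,0,0,0,0,-0.0382],[0,0,0,0,0,-0.0382],[0,0,0,0,0,-0.0095],[0,0,0,0,0,0]]}}}

```text
time: 30.08
tool_pos: [0.4951, 0.3427, 0.2836]
tool_rot: [-3.139, 0.001, 1.782]
contact_force: [-0.1, -0.7, -0.7]
opening: 0.05
grip_force: 0.0
```

Run:
```python
from h import *
w=cam("wrist");glass(w);go([.4954,.343,.186],1.78);print(robot.observe()["qpos"].round(2))
```

```text
crim box [0.4953 0.3419] size [18.8 38.1] yaw 1.794 centroid [0.4952 0.3429]
t 30.13 pos [0.4951 0.3427 0.2839] rot [-3.139e+00  1.000e-03  1.780e+00] d [0.0003 0.0006 0.0979] rv [-0.003  0.001 -0.   ]
[ 0.48  0.59  1.46 -0.    1.09  0.27]
```

Scaled: 0.03 m / 0.6 = 0.05, 0.025 m / 0.6 = 0.0417.

Emit:
{"api": "hand_motion", "payload": {"motion": {"steps":[[0.0005,0.001,0.0333,0,0,0],[0,0,0.05,0,0,0],[0,0,0.0417,0,0,0],[0,0,0.0233,0,0,0],[0,0,0.0117,0,0,0],[0,0,0,0,0,0],[0,0,0,0,0,0]]}}}

```text
time: 30.72
tool_pos: [0.4961, 0.3434, 0.1894]
tool_rot: [-3.141, 0.0, 1.78]
contact_force: [-0.5, -0.0, 0.3]
opening: 0.0499
grip_force: 0.0
```

Emit:
{"api": "hand_motion", "payload": {"motion": {"steps":[[0,0,0,0,0,0],[0,0,0,0,0,0],[0,0,0,0,0,0],[0,0,0,0,0,0],[0,0,0,0,0,0],[0,0,0,0,0,0],[0,0,0,0,0,0],[0,0,0,0,0,0]]}, "aperture": 0.005, "clamp_n": 20}}

```text
time: 31.38
tool_pos: [0.4961, 0.3434, 0.1898]
tool_rot: [3.141, -0.0, 1.781]
contact_force: [-1.1, 0.1, 5.0]
opening: 0.0193
grip_force: 20.0
```

Emit:
{"api": "hand_motion", "payload": {"motion": {"steps":[[0,0,-0.0167,0,0,0],[0,0,-0.05,0,0,0],[0,0,-0.0667,0,0,0],[0,0,-0.0667,0,0,0],[0,0,-0.05,0,0,0],[0,0,0,0,0,0],[0,0,0,0,0,0]]}}}

```text
time: 31.97
tool_pos: [0.4961, 0.3434, 0.3419]
tool_rot: [3.137, -0.001, 1.781]
contact_force: [-0.3, 0.0, -0.3]
opening: 0.0194
grip_force: 20.0
```

Run:
```python
from h import *
go([.549,-.001,.306],1.78)
```

```text
t 31.97 pos [0.4961 0.3434 0.3419] rot [ 3.137e+00 -1.000e-03  1.781e+00] d [-0.3479 -0.0202  0.0354] rv [ 0.005 -0.001  0.001]
```

Scaled: -0.041 m / 0.6 = -0.0683, -0.025 m / 0.6 = -0.0417.

Emit:
{"api": "hand_motion", "payload": {"motion": {"steps":[[-0.0417,-0.0025,0,0,0,0],[-0.0683,-0.004,0,0,0,0],[-0.0683,-0.004,0,0,0,0],[-0.0683,-0.004,0,0,0,0],[-0.0683,-0.004,0,0,0,0],[-0.0683,-0.004,0,0,0,0],[-0.0683,-0.004,0,0,0,0],[-0.0683,-0.004,0,0,0,0]]}}}

```text
time: 32.63
tool_pos: [0.5426, 0.0325, 0.3378]
tool_rot: [-3.138, -0.001, 1.781]
contact_force: [1.3, 0.7, 0.1]
opening: 0.0195
grip_force: 20.0
```

Emit:
{"api": "hand_motion", "payload": {"motion": {"steps":[[-0.0592,-0.0033,0,0,0,0],[0,0,0.0083,0,0,0],[0,0,0.025,0,0,0],[0,0,0.02,0,0,0],[0,0,0,0,0,0],[0,0,0,0,0,0]]}}}

```text
time: 33.13
tool_pos: [0.5481, -0.0004, 0.3059]
tool_rot: [-3.138, -0.001, 1.781]
contact_force: [-0.2, -0.1, 0.2]
opening: 0.0195
grip_force: 20.0
```

Run:
```python
from h import *
go([.549,-.001,.306],1.78)
```

```text
t 33.13 pos [ 5.481e-01 -4.000e-04  3.059e-01] rot [-3.138e+00 -1.000e-03  1.781e+00] d [-0.0008  0.0007 -0.0001] rv [-0.004 -0.001  0.001]
```

Emit:
{"api": "hand_motion", "payload": {"motion": {"steps":[[0,0,0,0,0,0],[0,0,0,0,0,0],[0,0,0,0,0,0],[0,0,0,0,0,0],[0,0,0,0,0,0],[0,0,0,0,0,0],[0,0,0,0,0,0],[0,0,0,0,0,0]]}, "aperture": 0.05}}

```text
time: 33.8
tool_pos: [0.5486, -0.0008, 0.3074]
tool_rot: [3.142, 0.0, 1.781]
contact_force: [0.8, 1.0, 0.1]
opening: 0.0505
grip_force: 0.0
```

Emit:
{"api": "hand_motion", "payload": {"motion": {"steps":[[0,0,-0.05,0,0,0],[0,0,-0.05,0,0,0],[0,0,0,0,0,0],[0,0,0,0,0,0]]}}}

```text
time: 34.13
tool_pos: [0.5489, -0.0008, 0.3691]
tool_rot: [3.138, 0.001, 1.781]
contact_force: [-0.0, 0.8, -0.5]
opening: 0.0501
grip_force: 0.0
```

Run:
```python
from h import *
w=cam("wrist","w10");glass(w,z=.058);go([.4265,.2465,.28],2.51)
```

```text
red box [ 0.5362 -0.0075] size [ 9.3 23.1] yaw 1.772 centroid [ 0.5367 -0.0067]
crim box [ 0.5502 -0.0043] size [19.6 37.5] yaw 1.78 centroid [ 0.5499 -0.0034]
t 34.18 pos [ 0.5485 -0.0008  0.3675] rot [3.141 0.    1.781] d [ 0.2673 -0.0678  0.0874] rv [ 0.001  0.001 -0.729]
```

View pics/w10.png

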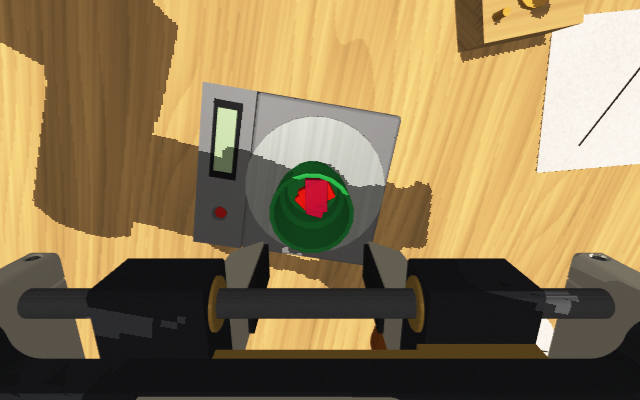

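Red and crimson both lie in the upright cup, at (316,198). Now yellow.

Scaled: 0.0395 m / 0.6 = 0.0658, 0.03 m / 0.6 = 0.05.

Emit:
{"api": "hand_motion", "payload": {"motion": {"steps":[[0.05,-0.0125,0,0,0,0],[0.0658,-0.0167,0,0,0,0],[0.0658,-0.0167,0,0,0,0],[0.0658,-0.0167,0,0,0,0],[0.0658,-0.0167,0,0,0,0],[0.0658,-0.0167,0,0,0,0],[0.0658,-0.0167,0,0,0,0]]}}}

```text
time: 34.77
tool_pos: [0.4254, 0.2477, 0.366]
tool_rot: [-3.139, 0.001, 1.78]
contact_force: [0.9, 0.6, -0.2]
opening: 0.0501
grip_force: 0.0
```

Emit:
{"api": "hand_motion", "payload": {"motion": {"steps":[[0,0,0,0,0,-0.0382],[0,0,0.025,0,0,-0.0382],[0,0,0.0333,0,0,-0.0382],[0,0,0.05,0,0,-0.0382],[0,0,0.0333,0,0,-0.0382],[0,0,0,0,0,-0.0382],[0,0,0,0,0,0],[0,0,0,0,0,0]]}}}

```text
time: 35.43
tool_pos: [0.4267, 0.2462, 0.2815]
tool_rot: [-3.14, -0.001, 2.497]
contact_force: [0.4, 0.5, -0.2]
opening: 0.0497
grip_force: 0.0
```

Run:
```python
from h import *
w=cam("wrist");glass(w);go([.4265,.2465,.1875],2.51)
```

```text
yel box [0.4287 0.2455] size [19.7 35.8] yaw -0.61 centroid [0.4276 0.2463]
t 35.48 pos [0.4269 0.2463 0.2821] rot [-3.141 -0.     2.497] d [ 0.0005 -0.      0.0946] rv [-0.    -0.    -0.013]
```

Scaled: 0.03 m / 0.6 = 0.05, 0.025 m / 0.6 = 0.0417, -0.02 rad / 3.1416 = -0.0064.

Emit:
{"api": "hand_motion", "payload": {"motion": {"steps":[[0,0,0.0333,0,0,-0.0064],[0,0,0.05,0,0,0],[0,0,0.0417,0,0,0],[0,0,0.0217,0,0,0],[0,0,0.01,0,0,0],[0,0,0,0,0,0],[0,0,0,0,0,0]]}}}

```text
time: 36.07
tool_pos: [0.4273, 0.2464, 0.1891]
tool_rot: [3.141, 0.001, 2.519]
contact_force: [-0.5, -1.0, 0.5]
opening: 0.0499
grip_force: 0.0
```

Emit:
{"api": "hand_motion", "payload": {"motion": {"steps":[[0,0,0,0,0,0],[0,0,0,0,0,0],[0,0,0,0,0,0],[0,0,0,0,0,0],[0,0,0,0,0,0],[0,0,0,0,0,0],[0,0,0,0,0,0],[0,0,0,0,0,0]]}, "aperture": 0.005, "clamp_n": 20}}

```text
time: 36.73
tool_pos: [0.427, 0.2463, 0.1887]
tool_rot: [3.141, 0.0, 2.521]
contact_force: [-0.8, -0.1, 4.7]
opening: 0.0193
grip_force: 20.0
```

Emit:
{"api": "hand_motion", "payload": {"motion": {"steps":[[0,0,-0.0167,0,0,0],[0,0,-0.05,0,0,0],[0,0,-0.0667,0,0,0],[0,0,-0.0667,0,0,0],[0,0,-0.05,0,0,0],[0,0,0,0,0,0],[0,0,0,0,0,0]]}}}

```text
time: 37.32
tool_pos: [0.427, 0.2464, 0.3404]
tool_rot: [3.138, 0.002, 2.521]
contact_force: [0.2, -0.1, -1.0]
opening: 0.0198
grip_force: 20.0
```

Run:
```python
from h import *
go([.549,-.001,.306],2.51)
```

```text
t 37.32 pos [0.427  0.2464 0.3404] rot [3.138e+00 2.000e-03 2.521e+00] d [-0.243  -0.1304  0.0346] rv [0.004 0.002 0.011]
```

Scaled: -0.036 m / 0.6 = -0.06, -0.027 m / 0.6 = -0.045.

Emit:
{"api": "hand_motion", "payload": {"motion": {"steps":[[-0.045,-0.024,0,0,0,0],[-0.06,-0.0322,0,0,0,0],[-0.06,-0.0322,0,0,0,0],[-0.06,-0.0322,0,0,0,0],[-0.06,-0.0322,0,0,0,0],[-0.06,-0.0322,0,0,0,0],[-0.06,-0.0322,0,0,0,0],[0,0,0,0,0,0]]}}}

```text
time: 37.98
tool_pos: [0.5509, -0.0069, 0.3366]
tool_rot: [-3.139, 0.001, 2.515]
contact_force: [-0.8, 0.1, 0.1]
opening: 0.0197
grip_force: 20.0
```

Emit:
{"api": "hand_motion", "payload": {"motion": {"steps":[[0,0,0.0083,0,0,0],[0,0,0.025,0,0,0],[0,0,0.02,0,0,0],[0,0,0,0,0,0],[0,0,0,0,0,0]]}}}

```text
time: 38.4
tool_pos: [0.5481, 0.0002, 0.3051]
tool_rot: [-3.14, -0.003, 2.522]
contact_force: [0.2, -0.2, 1.0]
opening: 0.0197
grip_force: 20.0
```

Run:
```python
from h import *
go([.549,-.001,.306],2.51)
```

```text
t 38.4 pos [5.481e-01 2.000e-04 3.051e-01] rot [-3.140e+00 -3.000e-03  2.522e+00] d [-0.0014 -0.0004 -0.0009] rv [-0.002 -0.003  0.012]
```

Release, raise, and check everything.

Emit:
{"api": "hand_motion", "payload": {"motion": {"steps":[[0,0,0,0,0,0],[0,0,0,0,0,0],[0,0,0,0,0,0],[0,0,0,0,0,0],[0,0,0,0,0,0],[0,0,0,0,0,0],[0,0,0,0,0,0],[0,0,0,0,0,0]]}, "aperture": 0.05}}

```text
time: 39.07
tool_pos: [0.5489, -0.001, 0.3065]
tool_rot: [3.142, 0.0, 2.521]
contact_force: [-0.4, -0.3, 1.1]
opening: 0.0498
grip_force: 0.0
```

Emit:
{"api": "hand_motion", "payload": {"motion": {"steps":[[0,0,-0.05,0,0,0],[0,0,-0.05,0,0,0],[0,0,-0.05,0,0,0],[0,0,-0.05,0,0,0],[0,0,0,0,0,0],[0,0,0,0,0,0]]}}}

```text
time: 39.57
tool_pos: [0.5489, -0.001, 0.4281]
tool_rot: [3.14, 0.004, 2.521]
contact_force: [0.5, -0.5, -0.6]
opening: 0.0499
grip_force: 0.0
```

Run:
```python
from h import *
w=cam("wrist");s=cam("side")
glass(w,z=.065)
cv2.imwrite("pics/c6.png",np.hstack([cv2.resize(s["image"][110:350,180:440,::-1],(433,400)),cv2.resize(w["image"][120:320,220:400,::-1],(360,400))]))
```

```text
yel box [ 0.5523 -0.0012] size [19.6 37.4] yaw -0.611 centroid [ 0.5523 -0.0013]
```

View pics/c6.png

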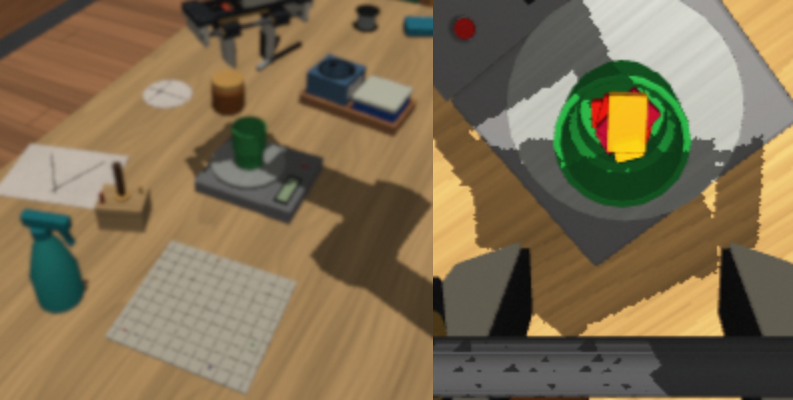

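All three offcuts are in the upright cup, at (625,125) in the crop. The grid is empty, the stick is in its block at (118,180), the canister is in its rack, and the bystanders have not moved. Handing in.

Emit:
{"api": "hand_motion", "payload": {"motion": {"steps":[[0,0,0,0,0,0],[0,0,0,0,0,0],[0,0,0,0,0,0],[0,0,0,0,0,0]]}, "quiet": true}}

```text
ok
```

```bash
python3 -c "
from cell import robot
print(robot.hand_in())"
```

```text
the job is handed in; nothing more can be done
None
```

The job is handed in at about 40 s of the 208 s allowed: the cup is on the pan with the three offcuts present (red, crimson, yellow) in it, the scale was tared while the cup was empty, the stick is back in its block and the canister is in its rack cell; the hand-in returned no verdict.

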